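# Swap the tin at the back of the condiment tray for the salt shaker

### The job

The tin at the back of the round condiment tray is wanted on the round cork trivet, but the pepper mill and the spice jar stand close in front of it: move both onto the chopping board first, then set the tin in the middle of the trivet. Next stand the salt shaker in the middle of the back coaster where the tin was, and last put the mill and the jar back, each on the very coaster it came from. Keep everything upright and leave the white cup alone.

Things in the scene. Friction and masses are not known exactly. Their poses are not given: they have to be found in the camera images.
- tin: closed food tin, a plain upright cylinder 57 mm in diameter, 72 mm high, 0.18 kg (varies). Origin: centre of its underside; z up. Starts on the back coaster.
- pepper_mill: dark wooden pepper mill, 170 mm high, 0.18 kg (varies): body up to 58 mm in diameter for the lower 122 mm, head 48 mm in diameter from 123 to 159 mm (it does not turn; a good grip is the head at 140 mm), small 12 mm knob on top. Origin: centre of its underside; z up. Starts on the left or the right front coaster.
- spice_jar: small round spice jar with a red cap, 106 mm high, 0.11 kg (varies): body 42 mm in diameter, cap (from 85 mm up) 45 mm. Origin: centre of its underside; z up. Starts on the other front coaster. The mill beside it is much taller, so a gripper's body finds room over the jar only while the mill is away.
- salt_shaker: round salt shaker with a domed grey top, 44 mm in diameter, 90 mm high. Origin: centre of its underside; z up. Starts on the bare worktop, to the left or right in front of the tray.
- coaster_back: fixed flat cork disc, 68 mm in diameter, 3 mm thick, on the round wooden tray (172 mm in diameter, top 10 mm above the worktop, fixed); of the three coasters the one farthest from the robot. Origin: centre of its underside; its top is 13 mm above the worktop. The three coasters' centres form a triangle with sides of 70 mm round the tray's centre; the tray turns up to 0.5 rad either way.
- coaster_left: the same cork disc at the tray's left front (the one with the larger y of the two front ones). Origin: centre of its underside; top 13 mm above the worktop.
- coaster_right: the same cork disc at the tray's right front. Origin: centre of its underside; top 13 mm above the worktop.
- board: fixed light wooden chopping board lying flat, 130 mm (its x) by 200 mm (its y) by 12 mm high, with a 14 mm hanging hole near the +y end, 87 mm from the centre; to the left or the right of the tray. Origin: centre of its underside. The side area: room for mill and jar side by side along its y, for example at y = -45 and +45 mm.
- trivet: fixed round cork trivet, 100 mm in diameter, 8 mm high, on the other side of the tray from the board. Origin: centre of its underside.
- cup: small white cup with a handle, 62 x 90 x 55 mm, loose, a bystander; on the worktop in front of the tray, on the other side from the salt shaker. Origin: centre of its underside.
Things that resemble listed ones, but are neither listed nor needed, are in the scene too. Of the things that look like the trivet, take the one that is farthest to the robot's left at the start. What is shaped like the pepper_mill but orange is not meant.

How it is judged:
By the outcome, as a careful person would: the job done as asked, in the order asked, and still so for the second after the job is handed in, with the robot touching nothing.
It also fails if it takes over 120 s, if anything falls off the work surface, if the arm or the gripper's body presses on something with over 40 N, if the wrist force passes 120 N, or if a joint passes its speed limit or range.

### The arm

A 7-joint arm with a two-finger parallel gripper is mounted at the origin on a cart in front of the work surface, level with it; the furniture and walls round the work are solid. World frame = base frame: x ahead of the robot, y to its left, z up, the work surface at z = 0. Lengths are in m, angles in degrees, forces in N, time in s.
With the tool pointing down it reaches from about 0.425 to 0.875 m from the base axis. Payload 8.4 kg.
Tool frame: the origin (TCP) lies at the very end of the fingers, on their centre line; the grasp point (between the pads) lies 19 mm behind it; x points along the fingers, y is the direction in which the jaws open and shut, and the axes are right-handed (so a half turn about x gives the same grasp; the last joint's range is limited). The gripper opens to 85 mm and grips with 20 to 120 N. Pads are 22 mm wide; open, the fingers measure 114 mm over their backs; the gripper's body (76 mm by 85 mm) begins 54 mm behind the grasp point. The pads swing forward as they close: fully open they stand 13 mm farther back than shut.
Start: joints at [62.212, 19.091, 2.286, 83.961, -0.768, 76.965, -3.352], TCP at [0.245, -0.602, 0.196] pointing down, gripper open.
Joint ranges: [-147.57, 147.57], [-21.85, 119.76], [-74.77, 79.35], [14.55, 137.4], [-85.83, 265.84], [4.83, 119.75], [-152.11, 152.11]. Speed limits (degrees/s): [127.2, 127.2, 159.86, 159.86, 180, 180, 180].

### API

Orientations are given as [roll, pitch, yaw] about the fixed x, y, z axes, in that order (R = Rz(yaw) Ry(pitch) Rx(roll)).
In Python, from station import r gives the robot as it stands.
- The arm moves only by the tool play_rows, never from a script. Its argument "rows" is a list that holds one entry, the list of rows, each a list of 7 numbers: the gripper's target within -1 to 1 (shut at 1, half-way at 0, fully open at -1), then the shift along the tool's x, y, z in units of 60 mm (1.0 is 60 mm), then the turn, a rotation vector about the tool's x, y, z in units of 8 degrees (1.0 is 8 degrees). In form: [[[grip, tx, ty, tz, wx, wy, wz], ...]]. A call has 1 to 12 rows; each row shifts and turns the pose as measured when the row begins, along the tool's axes as they then stand; what a row does not reach is not made up. A row lasts 1/8 s, in which the tool goes at most 62.5 mm and 10.7 degrees, less where a joint would pass 70% of its speed; a pose out of reach is approached as far as the arm can. A call is refused whole if a number of a shift passes 1 or a number of a turn 1, either way. A call with a gripper value outside its range is refused whole. The fingers move at their own pace and stop on an object; "grip_force" is the grip in N (left out, the last holds). Time passes only in rows, so rows that do not move let the fingers close. It gives the time, the measured TCP pose, the force and the opening at its end, in the units of the state.
- r.sense(): the state, without advancing time (a new reading comes with each control period).
- r.camera(name): name is "scene" or "top" or "wrist"; returns a dict with "img" (420x560x3 uint8, blue, green, red), "fovy" (degrees; the focal length in pixels is half the picture's height over the tangent of half this angle, whatever the lens; pixels are square), "cx", "cy" (the principal point, pixels), "world_to_cam" (4x4, takes a point from world to camera coordinates). Camera axes: x right, y up, looking along -z (the intrinsics and any distortion apply to the point x, -y, -z); pixel columns grow to the right and rows downward; lengths in m; the calibration is good to about 2 mm. A picture is of the moment at which its call begins. There is no depth.
- r.close_job(): hands the job in, once; it reports no verdict.
Trained networks look in a picture, given as the dict that the camera call returned (one of the last four; its "shot" number tells which), for a name from the list of things; names that differ only in an ending like _2 or _b are one class to them, and where a whole thing is asked for, a point or a joint stands for the part that bears it (a point fixed in the world has none). Each returns a list of dicts, best first, with "confidence" (0 to 1); they miss things now and then, are a little off and sometimes report something else, mostly with a low value. They report only what shows in the picture. A call takes as long as a camera call. They do not tell look-alikes from the thing itself.
- r.spot_in(target, picture): "extent" ([left, top, width, height] in pixels, round what is visible of it).
The state is a dict: "t": time; "joints": joint angles; "joint_velocities": joint speeds; "joint_efforts": joint torques, N m; "tcp_pos": TCP position; "eef_rot": TCP orientation; "wrist_force": force on the tool from outside, world axes, zero at the start; "wrist_torque": the same for the moment, N m; "opening": opening from 0.0 (shut) to 1.0 (fully open).
Only numpy, scipy, OpenCV 4.12 (cv2) and the standard library are available. Lean on these libraries where they do the work, as an engineer would, in place of code of your own. Each camera call takes 0.05 s, during which the arm holds its last target. There are 200 camera calls.

## Working session

There is one attempt and no reset: what is moved stays moved. The work goes in short steps, Python scripts to look and compute and a tool call to move; the robot and the scene stay as the last step left them, time stands still between calls to the robot, and variables do not carry over. Pictures are saved under pics/ and viewed, about 12 in all and at most 16, crops included, and the job is handed in when it is done.

Besides the shell and the picture viewer there is one more tool, called in YAML: its name, and indented under it one key for each argument. play_rows: Moves the arm, as the interface text tells. Its arguments: {"type":"object","properties":{"rows":{"type":"array"},"grip_force":{"type":"number"}},"required":["rows"]}

```bash
ls; mkdir -p pics
python3 - <<'E'
from station import r
import cv2,numpy as np
s=r.sense(); print({k:np.round(v,3) for k,v in s.items()})
for n in("scene","top"):
    c=r.camera(n); cv2.imwrite(f"pics/{n}0.png",c["img"]); print(n,{k:(np.round(v,3).tolist() if k!="img" else 0) for k,v in c.items() if not isinstance(v,str)})
    for t in["tin","pepper_mill","spice_jar","salt_shaker","coaster_back","board","trivet","cup"]:
        print(t,[(np.round(d["extent"]).tolist(),round(d["confidence"],2)) for d in r.spot_in(t,c)])
E
```

```text
pics
{'t': np.float64(0.0), 'joints': array([62.212, 19.132,  2.284, 84.012, -0.768, 76.964, -3.352]), 'joint_velocities': array([ 0.054, -0.129,  0.019,  0.012, -0.025,  0.084,  0.018]), 'joint_efforts': array([ 0.0000e+00, -6.5857e+01,  1.3650e+00, -4.0558e+01,  1.7000e-02,
        1.3000e-02, -0.0000e+00]), 'tcp_pos': array([ 0.244, -0.602,  0.195]), 'eef_rot': array([-86.449,  89.908, 115.655]), 'wrist_force': array([-0.142,  0.822, -1.397]), 'wrist_torque': array([0.041, 0.02 , 0.017]), 'opening': np.float64(1.0)}
scene {'img': 0, 'fovy': 42.679, 'cx': 285.403, 'cy': 215.503, 'world_to_cam': [[-0.752, -0.659, 0.004, 0.338], [0.414, -0.467, 0.782, -0.283], [-0.513, 0.59, 0.624, -1.206], [0.0, 0.0, 0.0, 1.0]], 'shot': 1}
tin [([241.0, 204.0, 22.0, 34.0], 0.65)]
pepper_mill [([338.0, 122.0, 16.0, 49.0], 0.89), ([262.0, 191.0, 18.0, 59.0], 0.69)]
spice_jar [([272.0, 193.0, 21.0, 38.0], 0.82)]
salt_shaker [([250.0, 258.0, 16.0, 32.0], 0.93)]
coaster_back [([247.0, 232.0, -2.0, 6.0], 0.56)]
board [([134.0, 283.0, 106.0, 86.0], 0.66)]
trivet [([340.0, 185.0, 33.0, 20.0], 0.96), ([365.0, 165.0, 33.0, 18.0], 0.76), ([258.0, 242.0, 21.0, 12.0], 0.45)]
cup [([317.0, 208.0, 25.0, 29.0], 0.91)]
top {'img': 0, 'fovy': 43.866, 'cx': 279.885, 'cy': 210.332, 'world_to_cam': [[0.027, -1.0, 0.003, -0.079], [0.979, 0.027, 0.203, -0.478], [-0.203, -0.002, 0.979, -1.341], [0.0, 0.0, 0.0, 1.0]], 'shot': 2}
tin [([245.0, 163.0, 23.0, 30.0], 0.72)]
pepper_mill [([404.0, 159.0, 38.0, 35.0], 0.76), ([240.0, 188.0, 20.0, 31.0], 0.61), ([291.0, 224.0, 28.0, 26.0], 0.47)]
spice_jar [([265.0, 186.0, 20.0, 21.0], 0.88)]
salt_shaker [([191.0, 224.0, 21.0, 18.0], 0.82)]
coaster_back [([259.0, 192.0, 8.0, 5.0], 0.38)]
board [([95.0, 189.0, 75.0, 56.0], 0.7)]
trivet [([412.0, 204.0, 36.0, 39.0], 0.77), ([357.0, 205.0, 39.0, 39.0], 0.6)]
cup [([294.0, 223.0, 25.0, 26.0], 0.92)]
```

View pics/top0.png

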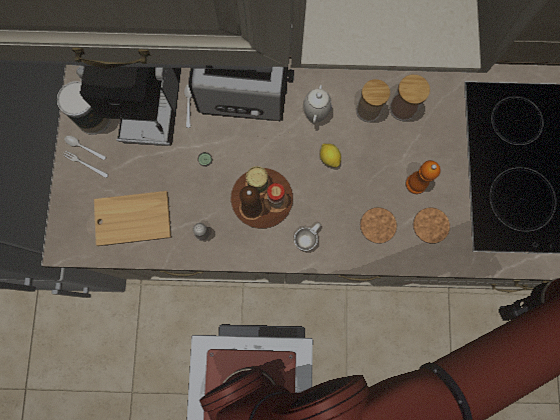

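View pics/scene0.png

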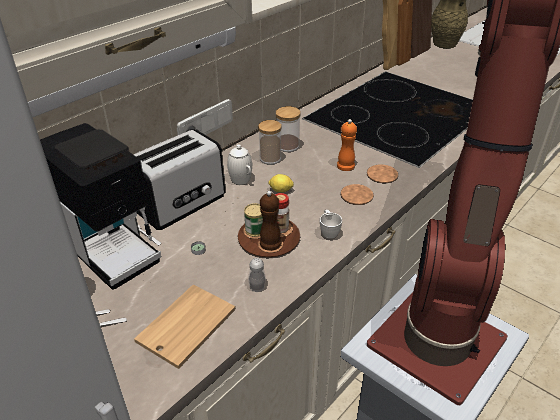

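```bash
cat > h.py <<'E'
from station import r
import cv2,numpy as np
from scipy.spatial.transform import Rotation as R
def f(c): return c["img"].shape[0]/2/np.tan(np.radians(c["fovy"]/2))
def ray(c,u,v,z):
    M=np.array(c["world_to_cam"]);d=M[:3,:3].T@np.array([(u-c["cx"])/f(c),-(v-c["cy"])/f(c),-1]);o=-M[:3,:3].T@M[:3,3]
    return (o+d*(z-o[2])/d[2])
def proj(c,p):
    q=np.array(c["world_to_cam"])@np.append(p,1); return np.array([c["cx"]+f(c)*q[0]/-q[2], c["cy"]-f(c)*q[1]/-q[2]])
def circ(c,p,rad,col=(0,255,0),n=60,img=None):
    a=np.linspace(0,2*np.pi,n); P=np.array([proj(c,np.array(p)+[rad*np.cos(t),rad*np.sin(t),0]) for t in a])
    cv2.polylines(c["img"] if img is None else img,[np.round(P*8).astype(int)],False,col,1,cv2.LINE_AA,3)
def tool(target,yawy=None):
    """remaining shift in tool units (60mm) from measured pose to world target TCP, tool tilt-free"""
    s=r.sense(); Rm=R.from_euler("xyz",s["eef_rot"],degrees=True)
    d=np.array(target)-s["tcp_pos"]
    # desired orientation: tool x = -z, tool y dir in world at angle yawy
    out=[np.round(Rm.inv().apply(d)/.06,2)]
    if yawy is not None:
        y=np.array([np.cos(np.radians(yawy)),np.sin(np.radians(yawy)),0]);x=np.array([0,0,-1.]);z=np.cross(x,y)
        D=R.from_matrix(np.c_[x,y,z]); out.append(np.round((Rm.inv()*D).as_rotvec(degrees=True)/8,2))
    return out
def st():
    s=r.sense();Rm=R.from_euler("xyz",s["eef_rot"],degrees=True).as_matrix()
    print("t",s["t"],"tcp",np.round(s["tcp_pos"],4),"F",np.round(s["wrist_force"],1),"op",round(float(s["opening"]),3));print("toolx",np.round(Rm[:,0],3),"tooly",np.round(Rm[:,1],3),"j",np.round(s["joints"],0))
E
python3 - <<'E'
from h import *
st()
c=r.camera("top");c2=r.camera("scene")
for n,u,v,z in[("tray",262,197.5,.01),("tincap",258,174,.085),("jarcap",276,191,.119),("millknob",250,189,.18),("salt",201,229,.05),("trivet",378.5,225,.008),("trivet2",432,225,.008),("cup",306,240,.03),("bTL",95,197,.012),("bTR",168,192,.012),("bBR",170,238,.012),("bBL",97,244,.012)]:
    p=ray(c,u,v,z);print(n,p.round(3),np.hypot(*p[:2]).round(3),proj(c2,p).round())
E
```

```text
t 0.9 tcp [ 0.2446 -0.6022  0.1963] F [-0.1  0.2 -0.3] op 0.997
toolx [-0.  0. -1.] tooly [ 0.376 -0.927 -0.   ] j [62. 19.  2. 84. -1. 77. -3.]
tray [ 0.523 -0.016  0.01 ] 0.524 [269. 234.]
tincap [ 0.569 -0.006  0.085] 0.569 [254. 208.]
jarcap [ 0.516 -0.055  0.119] 0.519 [280. 197.]
millknob [0.504 0.008 0.18 ] 0.504 [267. 191.]
salt [0.424 0.141 0.05 ] 0.447 [255. 271.]
trivet [ 0.456 -0.336  0.008] 0.566 [357. 193.]
trivet2 [ 0.46  -0.483  0.008] 0.667 [382. 172.]
cup [ 0.405 -0.138  0.03 ] 0.428 [331. 226.]
bTL [0.511 0.443 0.012] 0.677 [134. 336.]
bTR [0.531 0.244 0.012] 0.584 [196. 283.]
bBR [0.403 0.229 0.012] 0.464 [236. 306.]
bBL [0.382 0.425 0.012] 0.571 [178. 363.]
```

play_rows:
  rows:
    - [[-1,-0.9,0,0,-0.7,0,0],[-1,-0.9,0,0,-0.7,0,0],[-1,-0.9,0,0,-0.7,0,0],[-1,-0.7,0,0,-0.7,0,0]]

```text
t: 1.5
tcp_pos: [0.244, -0.6005, 0.4018]
eef_rot: [-109.1, 89.5, 116.1]
wrist_force: [0.4, -0.5, -2.0]
opening: 0.999
```

Run:
```python
from h import *
st();print(tool([.43,-.03,.38],-46))
```

```text
t 1.5 tcp [ 0.244  -0.6005  0.4018] F [ 0.4 -0.5 -2. ] op 0.999
toolx [-0.003  0.007 -1.   ] tooly [ 0.709 -0.705 -0.007] j [ 64.  19.   0.  61.  -0. 101.  19.]
[array([ 0.42, -4.5 , -8.93]), array([ 0.15, -0.02,  0.05])]
```

play_rows:
  rows:
    - [[-1,0.04,-0.41,-0.82,0,0,0],[-1,0.04,-0.41,-0.82,0,0,0],[-1,0.04,-0.41,-0.82,0,0,0],[-1,0.04,-0.41,-0.82,0,0,0],[-1,0.04,-0.41,-0.82,0,0,0],[-1,0.04,-0.41,-0.82,0,0,0],[-1,0.04,-0.41,-0.82,0,0,0],[-1,0.04,-0.41,-0.82,0,0,0],[-1,0.04,-0.41,-0.82,0,0,0],[-1,0.04,-0.41,-0.82,0,0,0],[-1,0.04,-0.41,-0.82,0,0,0]]

```text
t: 2.88
tcp_pos: [0.438, -0.013, 0.3794]
eef_rot: [83.5, 89.6, -51.6]
wrist_force: [1.4, -0.7, 0.1]
opening: 0.999
```

Run:
```python
from h import *
st();c=r.camera("wrist");print(np.round(c["world_to_cam"],3).tolist(),c["fovy"])
for t in["tin","pepper_mill","spice_jar"]:
    print(t,[(np.round(d["extent"]).tolist(),round(d["confidence"],2)) for d in r.spot_in(t,c)])
cv2.imwrite("pics/w1.png",c["img"])
```

```text
t 2.875 tcp [ 0.438  -0.013   0.3794] F [ 1.4 -0.7  0.1] op 0.999
toolx [ 0.004 -0.005 -1.   ] tooly [ 0.705 -0.709  0.006] j [ 35.  -7. -34.  91.  -4.  95. -44.]
[[0.706, -0.708, 0.007, -0.321], [0.681, 0.675, -0.284, -0.2], [0.197, 0.205, 0.959, -0.639], [0.0, 0.0, 0.0, 1.0]] 69.12936661383819
tin [([308.0, 78.0, 42.0, 43.0], 0.91), ([374.0, 243.0, 48.0, 37.0], 0.66), ([302.0, 123.0, 36.0, 43.0], 0.34)]
pepper_mill [([459.0, 250.0, 94.0, 64.0], 0.79), ([269.0, 108.0, 43.0, 42.0], 0.69)]
spice_jar [([311.0, 132.0, 38.0, 32.0], 0.63)]
```

View pics/w1.png

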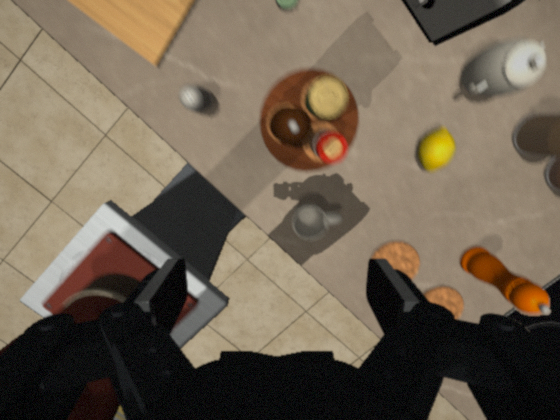

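Run:
```python
from h import *
c=r.camera("wrist");print([k for k in c])
for n,u,v,z in[("tray",310,119.5,.01),("tin",328,97,.085),("jar",331,147,.119),("knob",293,127,.18),("trivet",396,261,.008),("saltknob",190,96,.088),("boardcorner",158,64,.012)]: print(n,ray(c,u,v,z).round(3))
# tray circle fit, both cams
for cam in("wrist","top"):
    c=r.camera(cam) if cam!="wrist" else c
    big=cv2.resize(c["img"],None,fx=4,fy=4,interpolation=cv2.INTER_CUBIC)
    p=proj(c,[.525,-.016,.01]); x,y=(p*4).astype(int);h=220 if cam=="wrist" else 160
    cv2.imwrite(f"pics/{cam}_c.png",big[y-h:y+h,x-h:x+h]); print(cam,(x-h)/4,(y-h)/4)
a=[cv2.resize(cv2.imread(f"pics/{k}_c.png"),(400,400)) for k in("wrist","top")]
cv2.imwrite("pics/w2.png",np.hstack(a))
```

```text
['img', 'fovy', 'cx', 'cy', 'world_to_cam', 'shot']
tray [ 0.529 -0.009  0.01 ]
tin [0.564 0.002 0.085]
jar [ 0.516 -0.048  0.119]
knob [0.496 0.013 0.18 ]
trivet [ 0.465 -0.328  0.008]
saltknob [0.422 0.144 0.088]
boardcorner [0.412 0.23  0.012]
wrist 256.0 68.75
top 222.0 156.75
```

View pics/w2.png

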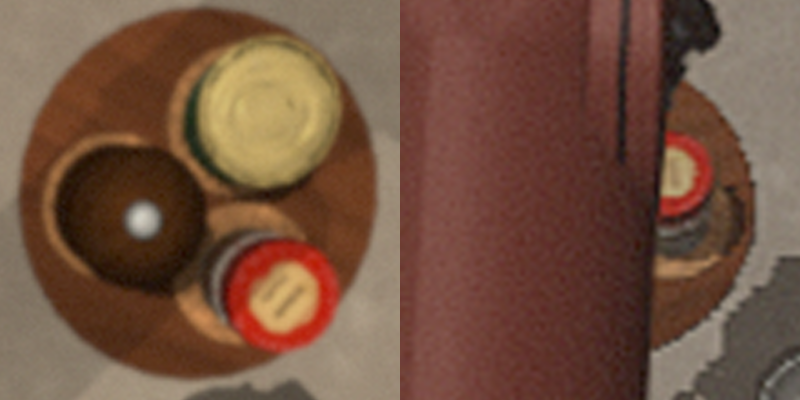

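Run:
```python
from h import *
from scipy.optimize import least_squares
c=r.camera("wrist")
W=[("tray",310.5,122.1,.01),("tin",329.7,99.5,.085),("jar",333.6,149.9,.119),("knob",295.3,129.3,.18)]
pw={n:ray(c,u,v,z)[:2] for n,u,v,z in W}
pt={"tray":[.523,-.016],"tin":[.569,-.006],"jar":[.516,-.055],"knob":[.504,.008]}
def model(q):
    o={"tray":q[:2]}
    for n,a in(("tin",0),("knob",120),("jar",240)): o[n]=q[:2]+.0404*np.array([np.cos(q[2]+np.radians(a)),np.sin(q[2]+np.radians(a))])
    return o
for P in(pw,pt):
    s=least_squares(lambda q:np.concatenate([model(q)[n]-P[n] for n in P]),[.525,-.015,.2])
    print(s.x.round(4),{k:(np.round(v,4),np.round(v-P[k],4)) for k,v in model(s.x).items()})
print(tool([.5,0,.36],-46))
```

```text
[ 0.5251 -0.0173  0.3151] {'tray': (array([ 0.5251, -0.0173]), array([-0.001 , -0.0021])), 'tin': (array([ 0.5636, -0.0048]), array([0.0008, 0.0003])), 'knob': (array([0.4951, 0.0097]), array([-0.0008,  0.0024])), 'jar': (array([ 0.5168, -0.0569]), array([ 0.0011, -0.0006]))}
[ 0.528  -0.0173  0.2408] {'tray': (array([ 0.528 , -0.0173]), array([ 0.005 , -0.0013])), 'tin': (array([ 0.5672, -0.0076]), array([-0.0018, -0.0016])), 'knob': (array([0.5   , 0.0119]), array([-0.004 ,  0.0039])), 'jar': (array([ 0.5167, -0.056 ]), array([ 0.0007, -0.001 ]))}
[array([ 0.32,  0.54, -0.93]), array([ 0.09,  0.01, -0.04])]
```

Run:
```python
from h import *
st();print(tool([.4953,.009,.134],-46))
```

```text
t 3.225 tcp [ 0.4376 -0.0161  0.3792] F [-0.4 -0.5  0.3] op 1.0
toolx [ 0.003 -0.004 -1.   ] tooly [ 0.704 -0.71   0.005] j [ 36.  -7. -34.  91.  -4.  95. -44.]
[array([ 4.09,  0.36, -0.98]), array([ 0.09,  0.01, -0.04])]
```

play_rows:
  rows:
    - [[-1,0.5,0.18,-0.48,0,0,0],[-1,0.5,0.18,-0.48,0,0,0],[-1,0.8,0,0,0,0,0],[-1,0,0,0,0,0,0]]

```text
t: 3.72
tcp_pos: [0.496, 0.0029, 0.2694]
eef_rot: [84.1, 89.6, -51.7]
wrist_force: [-0.8, 0.4, 0.1]
opening: 0.999
```

Run:
```python
from h import *
st();print(tool([.4953,.009,.134],-46))
```

```text
t 3.725 tcp [0.496  0.0029 0.2694] F [-0.8  0.4  0.1] op 0.999
toolx [ 0.005 -0.006 -1.   ] tooly [ 0.696 -0.718  0.007] j [ 33.   1. -39.  97.   1.  82. -52.]
[array([ 2.26, -0.1 , -0.06]), array([ 0.02,  0.01, -0.05])]
```

play_rows:
  rows:
    - [[-1,0.7,-0.1,-0.06,0,0,0],[-1,0.7,0,0,0,0,0],[-1,0.6,0,0,0,0,0],[-1,0.26,0,0,0,0,0],[-1,0,0,0,0,0,0]]

```text
t: 4.35
tcp_pos: [0.5016, 0.0042, 0.1414]
eef_rot: [110.1, 88.9, -26.3]
wrist_force: [-0.3, -0.2, 0.5]
opening: 0.998
```

Run:
```python
from h import *
st();print(tool([.4953,.009,.134],-46))
```

```text
t 4.35 tcp [0.5016 0.0042 0.1414] F [-0.3 -0.2  0.5] op 0.998
toolx [ 0.017 -0.009 -1.   ] tooly [ 0.69  -0.724  0.018] j [ 32.   6. -40. 108.   5.  67. -56.]
[array([ 0.12, -0.13,  0.02]), array([-0.05, -0.05, -0.13])]
```

play_rows:
  rows:
    - [[-1,0.12,-0.13,0.02,-0.05,-0.05,-0.13],[-1,0,0,0,0,0,0],[0.2,0,0,0,0,0,0],[0.6,0,0,0,0,0,0],[1,0,0,0,0,0,0],[1,0,0,0,0,0,0],[1,0,0,0,0,0,0]]
  grip_force: 40

```text
t: 5.22
tcp_pos: [0.4979, 0.0092, 0.1383]
eef_rot: [129.0, 89.7, -7.0]
wrist_force: [-0.1, -0.2, 1.8]
opening: 0.097
```

Run:
```python
from h import *
st();print(tool([.4953,.009,.134],-46))
```

```text
t 5.225 tcp [0.4979 0.0092 0.1383] F [-0.1 -0.2  1.8] op 0.097
toolx [ 0.005 -0.001 -1.   ] tooly [ 0.695 -0.719  0.004] j [ 31.   6. -40. 108.   5.  67. -56.]
[array([ 0.07, -0.03,  0.03]), array([-0.  , -0.02, -0.03])]
```

Run:
```python
from h import *
st();a=r.camera("wrist")["img"];b=r.camera("scene")["img"]
b=cv2.resize(b[130:330,200:400],(420,420),interpolation=cv2.INTER_CUBIC)
cv2.imwrite("pics/w3.png",np.hstack([a[:,90:470],b]))
```

```text
t 5.225 tcp [0.4979 0.0092 0.1383] F [-0.1 -0.2  1.8] op 0.097
toolx [ 0.005 -0.001 -1.   ] tooly [ 0.695 -0.719  0.004] j [ 31.   6. -40. 108.   5.  67. -56.]
```

View pics/w3.png

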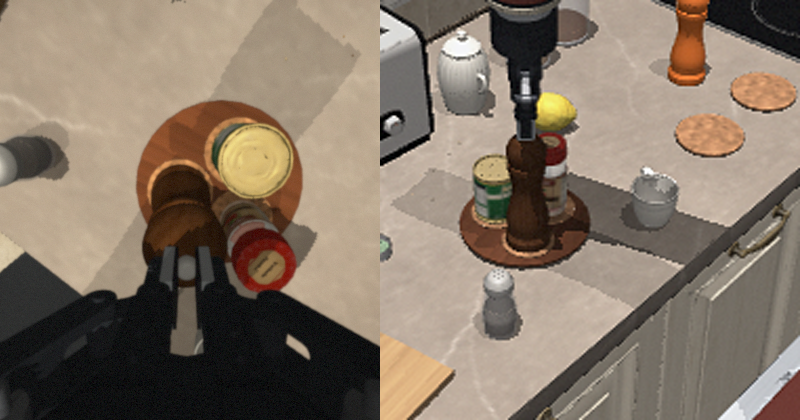

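Run:
```python
from h import *
c=r.camera("scene");s=r.sense()
for z in(.1383,.18): print(proj(c,[.4979,.0092,z]))
w=r.camera("wrist");print(proj(w,[.4979,.0092,.138]),proj(w,[.4979,.0092,.18]), s["tcp_pos"],s["opening"])
M=w["world_to_cam"];print((-M[:3,:3].T@M[:3,3]-s["tcp_pos"]).round(3))
for cam in(w,c): print([(np.round(d["extent"]).tolist(),round(d["confidence"],2)) for d in r.spot_in("pepper_mill",cam)])
```

```text
[269.05865593 205.06092419]
[268.81626657 191.82444534]
[275.29182508 236.3771157 ] [275.3755216  267.83018188] [0.49786818 0.00919606 0.13831684] 0.09360474977563961
[0.051 0.05  0.179]
[([548.0, 371.0, 12.0, 27.0], 0.68)]
[([259.0, 194.0, 22.0, 55.0], 0.73), ([336.0, 120.0, 21.0, 52.0], 0.62), ([244.0, 233.0, 13.0, 8.0], 0.52)]
```

Run:
```python
from h import *
st();a=r.camera("wrist");b=r.camera("scene");print(r.sense()["opening"])
x=cv2.resize(a["img"][180:320,200:340],(560,560),interpolation=cv2.INTER_CUBIC)
y=cv2.resize(b["img"][150:260,240:300],(306,560),interpolation=cv2.INTER_CUBIC)[:,:240]
cv2.imwrite("pics/w4.png",np.hstack([x,y]))
```

```text
t 5.525 tcp [0.4979 0.0092 0.1383] F [-0.2  0.5  3.1] op 0.099
toolx [ 0.005 -0.001 -1.   ] tooly [ 0.695 -0.719  0.004] j [ 31.   6. -40. 108.   5.  67. -56.]
0.09752568419848287
```

View pics/w4.png

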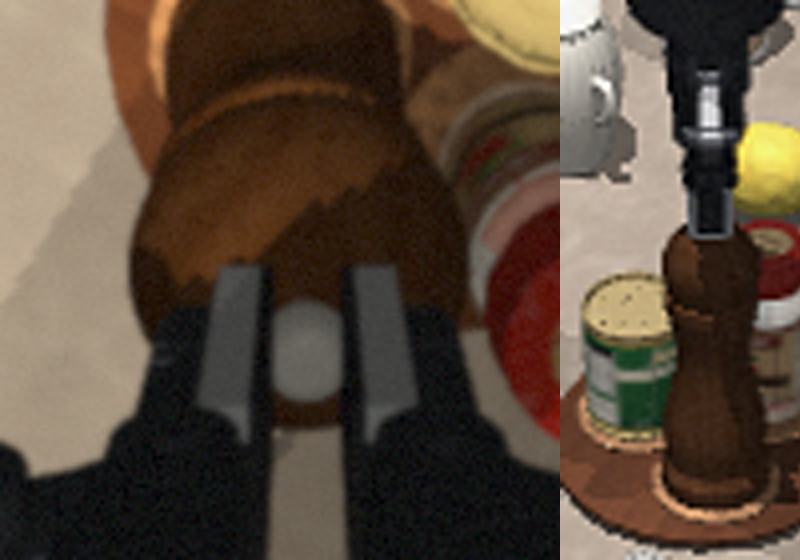

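play_rows:
  rows:
    - [[-1,0,0,0,0,0,0],[-1,0,0,0,0,0,0],[-1,0,0,0,0,0,0],[-1,0,0,0,0,0,0]]

```text
t: 6.12
tcp_pos: [0.4974, 0.0089, 0.1376]
eef_rot: [125.3, 89.8, -10.7]
wrist_force: [-0.3, -0.3, -0.4]
opening: 0.938
```

Run:
```python
from h import *
st();a=r.camera("wrist");b=r.camera("scene");s=r.sense();Rm=R.from_euler("xyz",s["eef_rot"],degrees=True)
for c in(a,b):
  for dx,col in((0,(0,0,255)),(-.013,(0,255,0)),(-.045,(255,255,0))):
    for y in(-.0425,.0425):
      q=[proj(c,s["tcp_pos"]+Rm.apply([dx,y,z]))*8 for z in(-.011,.011)]
      cv2.line(c["img"],*[tuple(int(v) for v in np.round(p)) for p in q],col,1,cv2.LINE_AA,3)
x=cv2.resize(a["img"][150:400,100:450],(490,350),interpolation=cv2.INTER_CUBIC)
y=cv2.resize(b["img"][150:260,240:330],(286,350),interpolation=cv2.INTER_CUBIC)
cv2.imwrite("pics/w5.png",np.hstack([x,y]))
```

```text
t 6.125 tcp [0.4974 0.0089 0.1376] F [-0.3 -0.3 -0.4] op 0.938
toolx [ 0.004 -0.001 -1.   ] tooly [ 0.694 -0.72   0.003] j [ 31.   7. -40. 108.   5.  67. -56.]
```

View pics/w5.png

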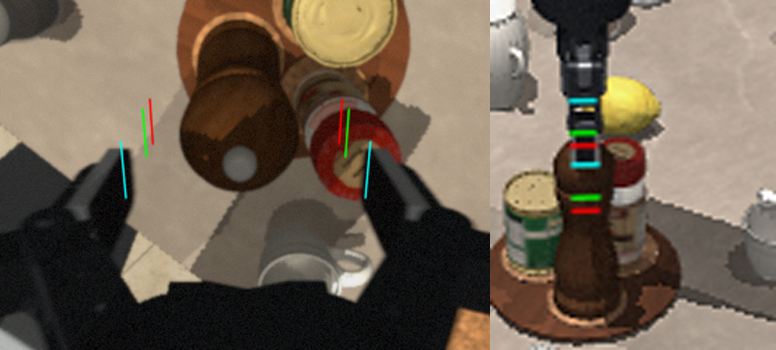

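play_rows:
  rows:
    - [[-1,0.2,0,0,0,0,0],[-1,0.2,0,0,0,0,0],[-1,0.2,0,0,0,0,0],[-1,0,0,0,0,0,0],[1,0,0,0,0,0,0],[1,0,0,0,0,0,0],[1,0,0,0,0,0,0],[1,0,0,0,0,0,0],[1,0,0,0,0,0,0]]
  grip_force: 40

```text
t: 7.35
tcp_pos: [0.4973, 0.0089, 0.0989]
eef_rot: [125.3, 89.8, -10.7]
wrist_force: [-0.5, 0.4, -0.8]
opening: 0.548
```

Run:
```python
from h import *
st();print(tool([.453,.38,.25],-46))
```

```text
t 7.35 tcp [0.4973 0.0089 0.0989] F [-0.5  0.4 -0.8] op 0.548
toolx [ 0.003 -0.001 -1.   ] tooly [ 0.695 -0.719  0.003] j [ 31.   9. -40. 110.   7.  63. -57.]
[array([-2.52, -4.96, -3.77]), array([-0.  , -0.01, -0.02])]
```

play_rows:
  rows:
    - [[1,-0.5,0,0,0,0,0],[1,-0.9,0,0,0,0,0],[1,-0.9,0,0,0,0,0],[1,0,-0.71,-0.54,0,0,0],[1,0,-0.71,-0.54,0,0,0],[1,0,-0.71,-0.54,0,0,0],[1,0,-0.71,-0.54,0,0,0],[1,0,-0.71,-0.54,0,0,0],[1,0,-0.71,-0.54,0,0,0],[1,0,-0.71,-0.54,0,0,0],[1,0,0,0,0,0,0]]

```text
t: 8.72
tcp_pos: [0.4512, 0.3897, 0.2381]
eef_rot: [20.5, 90.0, -115.9]
wrist_force: [-0.3, -0.5, -3.7]
opening: 0.549
```

Run:
```python
from h import *
st();print(tool([.453,.38,.0985],-46))
```

```text
t 8.725 tcp [0.4512 0.3897 0.2381] F [-0.3 -0.5 -3.7] op 0.549
toolx [-0.    -0.001 -1.   ] tooly [ 0.689 -0.724  0.   ] j [  -2.   20.  -55.   86.   16.   83. -104.]
[array([2.33, 0.14, 0.09]), array([-0.05,  0.  , -0.  ])]
```

play_rows:
  rows:
    - [[1,0.7,0.14,0.09,0,0,0],[1,0.7,0,0,0,0,0],[1,0.5,0,0,0,0,0],[1,0.3,0,0,0,0,0],[1,0,0,0,0,0,0]]

```text
t: 9.35
tcp_pos: [0.4539, 0.3778, 0.1015]
eef_rot: [25.7, 89.9, -110.8]
wrist_force: [-0.0, -0.5, -1.3]
opening: 0.548
```

Run:
```python
from h import *
st();print(tool([.453,.38,.0985],-46))
```

```text
t 9.35 tcp [0.4539 0.3778 0.1015] F [-0.  -0.5 -1.3] op 0.548
toolx [-0.001 -0.002 -1.   ] tooly [ 0.689 -0.725  0.001] j [  -2.   25.  -52.   97.   21.   69. -106.]
[array([ 0.05, -0.04, -0.01]), array([-0.06,  0.01, -0.01])]
```

play_rows:
  rows:
    - [[1,0.04,0,0,0,0,0],[1,0,0,0,0,0,0],[0,0,0,0,0,0,0],[-1,0,0,0,0,0,0],[-1,0,0,0,0,0,0],[-1,-0.4,0,0,0,0,0],[-1,-0.9,0,0,0,0,0],[-1,-0.7,0,0,0,0,0]]

```text
t: 10.35
tcp_pos: [0.4544, 0.3784, 0.224]
eef_rot: [71.9, 89.9, -64.6]
wrist_force: [0.4, -0.3, 0.3]
opening: 1.003
```

Run:
```python
from h import *
st();print(tool([.5168,-.057,.14],-46))
c=r.camera("wrist");cv2.imwrite("pics/w6.png",c["img"])
```

```text
t 10.35 tcp [0.4544 0.3784 0.224 ] F [ 0.4 -0.3  0.3] op 1.003
toolx [ 0.    -0.001 -1.   ] tooly [ 0.689 -0.725  0.001] j [  -0.   19.  -55.   88.   16.   81. -103.]
[array([1.41, 5.98, 4.24]), array([-0.06,  0.  , -0.01])]
```

View pics/w6.png

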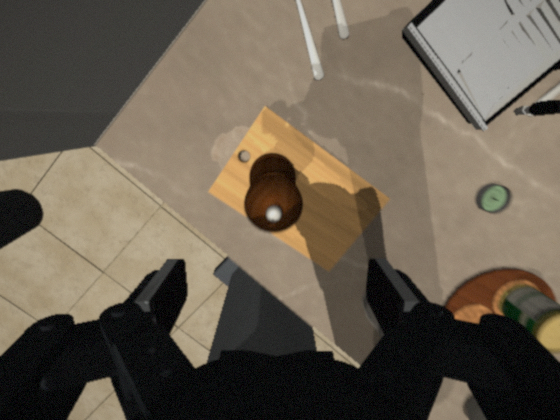

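Run:
```python
from h import *
c=r.camera("wrist")
P=np.array([ray(c,u,v,.012)[:2] for u,v in((265,107),(208,188),(388,200),(332,270))]);print(P.round(3),P.mean(0).round(3),np.linalg.norm(P[0]-P[2]),np.linalg.norm(P[0]-P[1]))
y=(P[0]+P[1]-P[2]-P[3]);y/=np.linalg.norm(y);print(P.mean(0)+.045*y,P.mean(0)-.045*y)
print(ray(c,276,214,.182))
```

```text
[[0.509 0.448]
 [0.382 0.433]
 [0.535 0.247]
 [0.412 0.226]] [0.459 0.339] 0.20273247021913732 0.1278845431269816
[0.45306753 0.38327473] [0.46555476 0.29414523]
[0.45599383 0.37972289 0.182     ]
```

play_rows:
  rows:
    - [[-1,0,0.75,0.53,0,0,0],[-1,0,0.75,0.53,0,0,0],[-1,0,0.75,0.53,0,0,0],[-1,0,0.75,0.53,0,0,0],[-1,0,0.75,0.53,0,0,0],[-1,0,0.75,0.53,0,0,0],[-1,0,0.75,0.53,0,0,0],[-1,0,0.73,0.53,0,0,0],[-1,0,0,0,0,0,0]]

```text
t: 11.58
tcp_pos: [0.5198, -0.0677, 0.224]
eef_rot: [158.7, 89.5, 22.4]
wrist_force: [0.5, 0.5, -0.3]
opening: 1.002
```

Run:
```python
from h import *
st();print(tool([.5168,-.057,.032],-46))
```

```text
t 11.575 tcp [ 0.5198 -0.0677  0.224 ] F [ 0.5  0.5 -0.3] op 1.002
toolx [ 0.008  0.003 -1.   ] tooly [ 0.69  -0.723  0.003] j [ 41.   6. -41.  98.   4.  77. -47.]
[array([ 3.2 , -0.17, -0.06]), array([-0.04, -0.06, -0.02])]
```

play_rows:
  rows:
    - [[-1,0.5,-0.17,-0.06,-0.04,-0.06,-0.02],[-1,0.5,0,0,0,0,0],[-1,0,0,0,0,0,0]]

```text
t: 11.95
tcp_pos: [0.5155, -0.0558, 0.1626]
eef_rot: [135.3, 90.0, -0.6]
wrist_force: [-0.5, -0.8, 0.9]
opening: 1.003
```

Run:
```python
from h import *
st();print(tool([.5168,-.057,.032],-44))
c=r.camera("wrist")
print([(np.round(d["extent"]).tolist(),round(d["confidence"],2)) for d in r.spot_in("spice_jar",c)])
circ(c,[.5168,-.057,.119],.0225);circ(c,[.5636,-.0048,.085],.0285);circ(c,[.5251,-.0173,.01],.086);circ(c,[.4951,.0097,.013],.034)
cv2.imwrite("pics/w7.png",c["img"])
```

```text
t 11.95 tcp [ 0.5155 -0.0558  0.1626] F [-0.5 -0.8  0.9] op 1.003
toolx [ 0.001 -0.    -1.   ] tooly [ 0.695 -0.719  0.001] j [ 39.   8. -41. 103.   6.  71. -49.]
[array([ 2.18,  0.03, -0.  ]), array([-0.25, -0.  , -0.  ])]
[([245.0, 167.0, 58.0, 71.0], 0.84)]
```

View pics/w7.png

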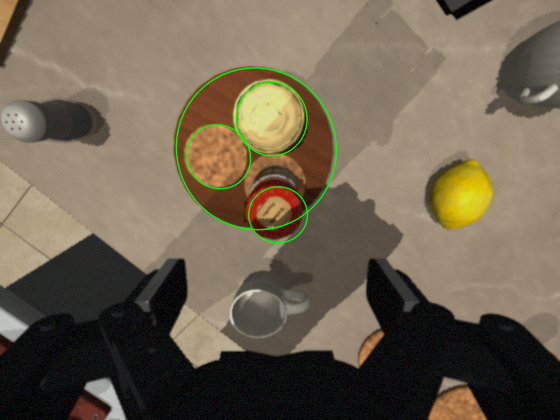

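play_rows:
  rows:
    - [[-1,0.7,0,-0.08,0,0,0],[-1,0.7,0,0,0,0,0],[-1,0.5,0,0,0,0,0],[-1,0.28,0,0,0,0,0],[-1,0,0,0,0,0,0],[1,0,0,0,0,0,0],[1,0,0,0,0,0,0],[1,0,0,0,0,0,0],[1,0,0,0,0,0,0],[1,0,0,0,0,0,0]]

```text
t: 13.3
tcp_pos: [0.5311, -0.0524, 0.0429]
eef_rot: [124.3, 88.7, -11.7]
wrist_force: [0.3, 0.2, -1.0]
opening: 0.525
```

Run:
```python
from h import *
st();print(tool([.465,.291,.2],-46))
```

```text
t 13.3 tcp [ 0.5311 -0.0524  0.0429] F [ 0.3  0.2 -1. ] op 0.525
toolx [ 0.023 -0.005 -1.   ] tooly [ 0.695 -0.719  0.019] j [ 36.  17. -40. 110.  13.  57. -56.]
[array([-2.67, -4.83, -3.22]), array([ 0.  , -0.09, -0.14])]
```

play_rows:
  rows:
    - [[-1,0,0,0,0,0,0],[-1,0,0,0,0,0,0],[-1,0,0,0,0,0,0],[-1,0.1,0,0.13,0,-0.09,-0.14],[-1,0.1,0,0,0,0,0],[-1,0,0,0,0,0,0]]

```text
t: 14.05
tcp_pos: [0.525, -0.0588, 0.0296]
eef_rot: [-68.6, 89.9, 155.4]
wrist_force: [0.5, 0.7, -0.1]
opening: 1.004
```

Run:
```python
from h import *
st();print(tool([.522,-.056,.032],-46))
c=r.camera("scene");b=c["img"];circ(c,[.522,-.056,.119],.0225)
cv2.imwrite("pics/w8.png",cv2.resize(b[150:290,220:360],(560,560),interpolation=cv2.INTER_CUBIC))
```

```text
t 14.05 tcp [ 0.525  -0.0588  0.0296] F [ 0.5  0.7 -0.1] op 1.004
toolx [-0.002  0.001 -1.   ] tooly [ 0.694 -0.72  -0.002] j [ 36.  19. -39. 110.  14.  57. -56.]
[array([-0.04, -0.07,  0.  ]), array([-0.  ,  0.01,  0.02])]
```

View pics/w8.png

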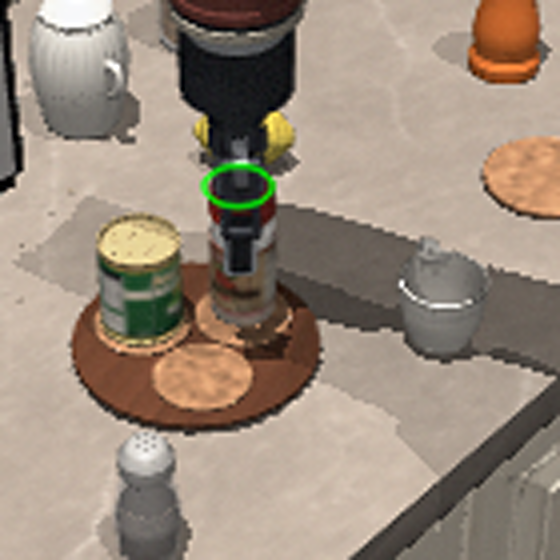

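play_rows:
  rows:
    - [[1,0,0,0,0,0,0],[1,0,0,0,0,0,0],[1,0,0,0,0,0,0],[1,0,0,0,0,0,0],[1,0,0,0,0,0,0]]

```text
t: 14.72
tcp_pos: [0.5256, -0.0586, 0.0303]
eef_rot: [-77.4, 89.9, 146.6]
wrist_force: [-0.5, -0.3, -2.2]
opening: 0.507
```

Run:
```python
from h import *
st();print(tool([.465,.291,.18],-46))
```

```text
t 14.725 tcp [ 0.5256 -0.0586  0.0303] F [-0.5 -0.3 -2.2] op 0.507
toolx [-0.001  0.001 -1.   ] tooly [ 0.695 -0.719 -0.001] j [ 36.  18. -39. 110.  14.  57. -56.]
[array([-2.49, -4.9 , -3.32]), array([0.  , 0.  , 0.01])]
```

play_rows:
  rows:
    - [[1,-0.5,0,0,0,0,0],[1,-0.9,0,0,0,0,0],[1,-0.9,0,0,0,0,0],[1,0,-0.69,-0.47,0,0,0],[1,0,-0.69,-0.47,0,0,0],[1,0,-0.69,-0.47,0,0,0],[1,0,-0.69,-0.47,0,0,0],[1,0,-0.69,-0.47,0,0,0],[1,0,-0.69,-0.47,0,0,0],[1,0,-0.5,-0.35,0,0,0],[1,0,0,0,0,0,0]]

```text
t: 16.1
tcp_pos: [0.4663, 0.283, 0.1728]
eef_rot: [-93.5, 89.9, 130.4]
wrist_force: [0.8, 0.4, -0.9]
opening: 0.51
```

Run:
```python
from h import *
st();print(tool([.465,.29,.0293],-46))
```

```text
t 16.1 tcp [0.4663 0.283  0.1728] F [ 0.8  0.4 -0.9] op 0.51
toolx [-0.002  0.002 -1.   ] tooly [ 0.692 -0.722 -0.002] j [ 12.  15. -55.  98.  12.  73. -92.]
[array([ 2.39, -0.09, -0.06]), array([-0.02, -0.  ,  0.02])]
```

Lower in small steps, since long descents drift.

play_rows:
  rows:
    - [[1,0.5,-0.09,-0.06,0,0,0],[1,0.5,0,0,0,0,0],[1,0.5,0,0,0,0,0],[1,0.5,0,0,0,0,0],[1,0,0,0,0,0,0]]

```text
t: 16.73
tcp_pos: [0.4668, 0.285, 0.0491]
eef_rot: [0.7, 89.9, -135.7]
wrist_force: [-0.2, 0.1, -0.6]
opening: 0.508
```

Run:
```python
from h import *
st();print(tool([.465,.29,.0293],-46))
```

```text
t 16.725 tcp [0.4668 0.285  0.0491] F [-0.2  0.1 -0.6] op 0.508
toolx [-0.001 -0.001 -1.   ] tooly [ 0.69  -0.724  0.   ] j [  7.  23. -51. 106.  20.  61. -98.]
[array([ 0.33, -0.08, -0.04]), array([-0.05,  0.01, -0.  ])]
```

play_rows:
  rows:
    - [[1,0.2,-0.04,0,0,0,0],[1,0.11,0,0,0,0,0],[1,0,0,0,0,0,0],[0,0,0,0,0,0,0],[-1,0,0,0,0,0,0],[-1,0,0,0,0,0,0],[-1,-0.4,0,0,0,0,0],[-1,-0.9,0,0,0,0,0],[-1,-0.9,0,0,0,0,0]]

```text
t: 17.85
tcp_pos: [0.4652, 0.2859, 0.1653]
eef_rot: [-11.5, 89.8, -147.9]
wrist_force: [1.4, 0.5, 0.1]
opening: 1.002
```

Run:
```python
from h import *
st();print(tool([.5636,-.0048,.14],-46))
c=r.camera("wrist")
for n in("spice_jar","pepper_mill","tin"):print(n,[(np.round(d["extent"]).tolist(),round(d["confidence"],2)) for d in r.spot_in(n,c)])
```

```text
t 17.85 tcp [0.4652 0.2859 0.1653] F [1.4 0.5 0.1] op 1.002
toolx [-0.003 -0.002 -1.   ] tooly [ 0.689 -0.725 -0.001] j [ 11.  15. -55.  99.  13.  73. -93.]
[array([0.43, 4.64, 2.15]), array([-0.06,  0.02,  0.  ])]
spice_jar [([249.0, 167.0, 57.0, 74.0], 0.58)]
pepper_mill [([104.0, 98.0, 123.0, 85.0], 0.66)]
tin [([478.0, 268.0, 82.0, 82.0], 0.55)]
```

play_rows:
  rows:
    - [[-1,0,0.78,0.36,0,0,0],[-1,0,0.78,0.36,0,0,0],[-1,0,0.78,0.36,0,0,0],[-1,0,0.78,0.36,0,0,0],[-1,0,0.78,0.36,0,0,0],[-1,0,0.5,0.23,0,0,0],[-1,0,0,0,0,0,0]]

```text
t: 18.92
tcp_pos: [0.5573, 0.0012, 0.1548]
eef_rot: [-36.2, 89.3, -172.5]
wrist_force: [0.1, 0.8, 0.5]
opening: 1.001
```

Run:
```python
from h import *
st();print(tool([.5636,-.0048,.10],-46))
c=r.camera("wrist")
circ(c,[.5168,-.0569,.013],.034);circ(c,[.5636,-.0048,.085],.0285);circ(c,[.5636,-.0048,.013],.034);circ(c,[.4951,.0097,.013],.034)
cv2.imwrite("pics/w9.png",cv2.resize(c["img"][60:340,80:460],(760,560)))
```

```text
t 18.925 tcp [0.5573 0.0012 0.1548] F [0.1 0.8 0.5] op 1.001
toolx [-0.013 -0.002 -1.   ] tooly [ 0.69  -0.723 -0.008] j [ 35.  16. -46.  98.  12.  72. -60.]
[array([ 0.91,  0.15, -0.02]), array([-0.04,  0.07,  0.05])]
```

View pics/w9.png

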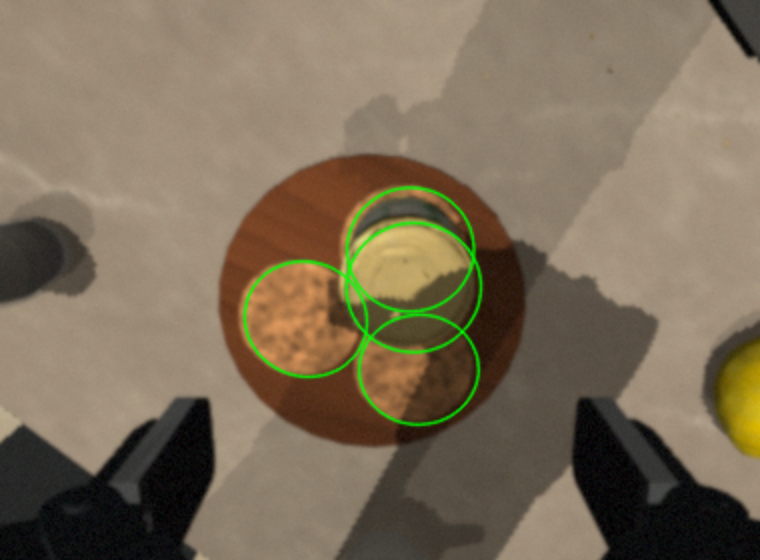

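play_rows:
  rows:
    - [[-1,0.5,0.13,-0.02,0,0.07,0.05],[-1,0.5,0,0,0,0,0],[-1,0,0,0,0,0,0]]

```text
t: 19.35
tcp_pos: [0.5609, 0.0028, 0.092]
eef_rot: [-81.5, 89.8, 142.6]
wrist_force: [0.2, -0.7, 0.8]
opening: 1.004
```

Run:
```python
from h import *
st();print(tool([.563,-.0045,.006],-46))
```

```text
t 19.35 tcp [0.5609 0.0028 0.092 ] F [ 0.2 -0.7  0.8] op 1.004
toolx [-0.003  0.002 -1.   ] tooly [ 0.696 -0.718 -0.004] j [ 33.  19. -45. 102.  15.  65. -62.]
[array([1.43, 0.12, 0.06]), array([0.01, 0.  , 0.03])]
```

play_rows:
  rows:
    - [[-1,0.15,0.14,0.06,0,0,0.03],[-1,0.4,0,0,0,0,0],[-1,0.4,0,0,0,0,0],[-1,0,0,0,0,0,0]]

```text
t: 19.85
tcp_pos: [0.5667, -0.0053, 0.0365]
eef_rot: [115.1, 89.7, -20.6]
wrist_force: [0.6, -0.1, -0.0]
opening: 1.001
```

Run:
```python
from h import *
st();print(tool([.563,-.0045,.006],-46))
```

```text
t 19.85 tcp [ 0.5667 -0.0053  0.0365] F [ 0.6 -0.1 -0. ] op 1.001
toolx [ 0.005 -0.002 -1.   ] tooly [ 0.698 -0.716  0.005] j [ 32.  23. -43. 104.  18.  59. -64.]
[array([ 0.51, -0.05,  0.04]), array([ 0.03, -0.02, -0.03])]
```

play_rows:
  rows:
    - [[-1,0.25,-0.04,0.04,0,-0.02,-0.03],[-1,0.25,0,0,0,0,0],[-1,0,0,0,0,0,0],[0,0,0,0,0,0,0],[1,0,0,0,0,0,0],[1,0,0,0,0,0,0],[1,0,0,0,0,0,0],[1,0,0,0,0,0,0]]

```text
t: 20.85
tcp_pos: [0.5652, -0.0053, 0.0076]
eef_rot: [114.4, 89.8, -21.4]
wrist_force: [-0.5, 0.0, -2.2]
opening: 0.664
```

Run:
```python
from h import *
st();print(tool([.46,-.332,.18],-46))
```

```text
t 20.85 tcp [ 0.5652 -0.0053  0.0076] F [-0.5  0.  -2.2] op 0.664
toolx [ 0.004 -0.001 -1.   ] tooly [ 0.698 -0.716  0.003] j [ 31.  25. -42. 106.  20.  57. -66.]
[array([-2.87,  2.69,  5.05]), array([ 0.03, -0.01, -0.02])]
```

play_rows:
  rows:
    - [[1,-0.5,0,0,0,0,0],[1,-0.8,0,0,0,0,0],[1,-0.8,0,0,0,0,0],[1,0,0.39,0.74,0,0,0],[1,0,0.39,0.74,0,0,0],[1,0,0.39,0.74,0,0,0],[1,0,0.39,0.74,0,0,0],[1,0,0.39,0.74,0,0,0],[1,0,0.39,0.74,0,0,0],[1,0,0.2,0.37,0,0,0],[1,0,0,0,0,0,0]]

```text
t: 22.22
tcp_pos: [0.4605, -0.325, 0.1374]
eef_rot: [100.8, 89.8, -34.8]
wrist_force: [-0.2, 1.1, -2.6]
opening: 0.662
```

Run:
```python
from h import *
st();print(tool([.46,-.332,.0026],-46))
c=r.camera("wrist")
print([(np.round(d["extent"]).tolist(),round(d["confidence"],2)) for d in r.spot_in("trivet",c)])
circ(c,[.46,-.332,.008],.05)
cv2.imwrite("pics/w10.png",c["img"])
```

```text
t 22.225 tcp [ 0.4605 -0.325   0.1374] F [-0.2  1.1 -2.6] op 0.662
toolx [ 0.003 -0.002 -1.   ] tooly [ 0.699 -0.715  0.004] j [ 62.  15. -36.  99.   9.  69. -22.]
[array([2.25, 0.07, 0.09]), array([ 0.05, -0.01, -0.03])]
[([233.0, 152.0, 95.0, 66.0], 0.92), ([352.0, 244.0, 66.0, 62.0], 0.55)]
```

View pics/w10.png

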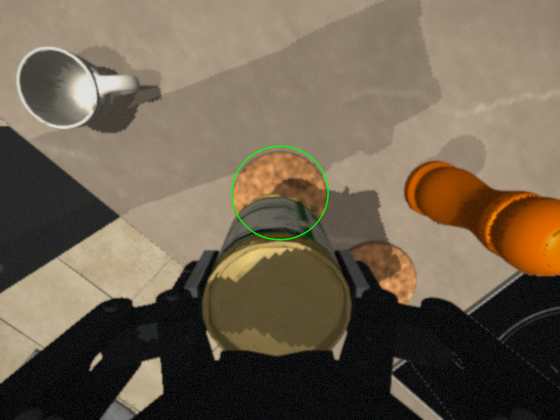

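play_rows:
  rows:
    - [[1,0.4,0.08,0.17,0.05,0,-0.03],[1,0.4,0,0,0,0,0],[1,0.4,0,0,0,0,0],[1,0.4,0,0,0,0,0],[1,0,0,0,0,0,0]]

```text
t: 22.95
tcp_pos: [0.4627, -0.3252, 0.0403]
eef_rot: [168.4, 89.7, 33.3]
wrist_force: [-0.1, 0.0, -1.0]
opening: 0.658
```

Run:
```python
from h import *
st();print(tool([.4565,-.3355,.0026],-46))
c=r.camera("wrist");img=c["img"]
circ(c,[.4565,-.3355,.008],.05)
cv2.imwrite("pics/w11.png",img[80:300,130:430])
```

```text
t 22.95 tcp [ 0.4627 -0.3252  0.0403] F [-0.1  0.  -1. ] op 0.658
toolx [ 0.004  0.002 -1.   ] tooly [ 0.705 -0.709  0.001] j [ 60.  21. -34. 105.  13.  59. -25.]
[array([0.63, 0.05, 0.2 ]), array([ 0.1 , -0.03, -0.01])]
```

View pics/w11.png

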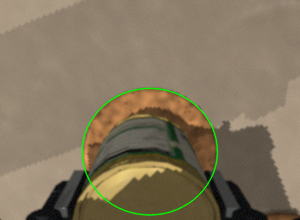

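play_rows:
  rows:
    - [[1,0.1,0.05,0.2,0,-0.03,0],[1,0.25,0,0.02,0,0,0],[1,0,0,0,0,0,0]]

```text
t: 23.38
tcp_pos: [0.4575, -0.3384, 0.0216]
eef_rot: [92.3, 89.6, -42.9]
wrist_force: [0.7, -0.0, -3.0]
opening: 0.66
```

Run:
```python
from h import *
st();print(tool([.4565,-.3357,.0026],-46))
```

```text
t 23.375 tcp [ 0.4575 -0.3384  0.0216] F [ 0.7 -0.  -3. ] op 0.66
toolx [ 0.005 -0.004 -1.   ] tooly [ 0.706 -0.709  0.006] j [ 60.  22. -34. 105.  15.  57. -25.]
[array([ 0.32, -0.05, -0.02]), array([ 0.11, -0.  , -0.05])]
```

play_rows:
  rows:
    - [[1,0.15,-0.03,0,0,0,-0.05],[1,0.13,0,0,0,0,0],[1,0,0,0,0,0,0]]

```text
t: 23.75
tcp_pos: [0.4564, -0.3371, 0.0039]
eef_rot: [-122.5, 89.9, 102.4]
wrist_force: [1.0, -0.2, -2.4]
opening: 0.661
```

Run:
```python
from h import *
st();print(tool([.4565,-.3357,.0026],-46))
```

```text
t 23.75 tcp [ 0.4564 -0.3371  0.0039] F [ 1.  -0.2 -2.4] op 0.661
toolx [-0.     0.001 -1.   ] tooly [ 0.705 -0.709 -0.001] j [ 60.  24. -33. 106.  15.  55. -25.]
[array([ 0.02, -0.01, -0.02]), array([ 0.11, -0.  ,  0.01])]
```

play_rows:
  rows:
    - [[1,0.02,0,0,0,0,0],[0,0,0,0,0,0,0],[-1,0,0,0,0,0,0],[-1,0,0,0,0,0,0],[-1,-0.4,0,0,0,0,0],[-1,-0.9,0,0,0,0,0],[-1,-0.9,0,0,0,0,0],[-1,-0.7,0,0,0,0,0],[-1,0,0,0,0,0,0]]

```text
t: 24.88
tcp_pos: [0.4576, -0.3374, 0.1842]
eef_rot: [113.3, 89.8, -21.8]
wrist_force: [0.1, -0.5, 0.1]
opening: 1.0
```

Run:
```python
from h import *
st();print(tool([.422,.142,.17],-46))
c=r.camera("wrist")
circ(c,[.4565,-.3355,.008],.05);circ(c,[.4565,-.3355,.08],.0285,(0,0,255))
cv2.imwrite("pics/w12.png",c["img"][80:300,130:430])
```

```text
t 24.875 tcp [ 0.4576 -0.3374  0.1842] F [ 0.1 -0.5  0.1] op 1.0
toolx [ 0.003 -0.001 -1.   ] tooly [ 0.706 -0.708  0.003] j [ 63.  13. -36.  95.   8.  74. -19.]
[array([ 0.23, -6.08, -5.22]), array([ 0.11, -0.01, -0.02])]
```

View pics/w12.png

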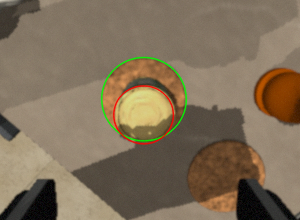

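play_rows:
  rows:
    - [[-1,0,-0.7,-0.6,0,0,0],[-1,0,-0.7,-0.6,0,0,0],[-1,0,-0.7,-0.6,0,0,0],[-1,0,-0.7,-0.6,0,0,0],[-1,0,-0.7,-0.6,0,0,0],[-1,0,-0.7,-0.6,0,0,0],[-1,0,-0.7,-0.6,0,0,0],[-1,0,-0.7,-0.6,0,0,0],[-1,0,-0.5,-0.42,0,0,0],[-1,0,0,0,0,0,0]]

```text
t: 26.18
tcp_pos: [0.4133, 0.1572, 0.1735]
eef_rot: [-62.5, 89.5, 162.3]
wrist_force: [-0.4, -0.1, -0.5]
opening: 1.0
```

```bash
cat > salt.py <<'E'
from h import *
st();print(tool([.422,.142,.10],-46))
c=r.camera("wrist")
for d in r.spot_in("salt_shaker",c):
    print(np.round(d["extent"]),round(d["confidence"],2))
# fit: extent of upright cylinder r=.022 h=.09 vs detection
from scipy.optimize import least_squares
d=r.spot_in("salt_shaker",c)[0]["extent"]
def box(x,y):
    P=np.array([proj(c,[x+rr*np.cos(t),y+rr*np.sin(t),z]) for rr,z in((.022,0),(.022,.075),(.015,.086),(.005,.09)) for t in np.linspace(0,6.28,24)])
    return np.r_[P.min(0),P.max(0)]
s=least_squares(lambda q:box(*q)-[d[0],d[1],d[0]+d[2],d[1]+d[3]],[.422,.142]);print("salt",s.x,s.fun)
g=cv2.cvtColor(c["img"],cv2.COLOR_BGR2GRAY)
E
python3 salt.py
```

```text
t 26.175 tcp [0.4133 0.1572 0.1735] F [-0.4 -0.1 -0.5] op 1.0
toolx [-0.009  0.003 -1.   ] tooly [ 0.704 -0.71  -0.008] j [ 42.  -3. -65. 110.  -3.  72. -67.]
[array([1.22, 0.29, 0.07]), array([0.09, 0.03, 0.06])]
[269. 172.  46.  48.] 0.75
salt [0.41949986 0.14223612] [ 0.00947657 -5.02842605 -0.01599289  4.42780963]
```

play_rows:
  rows:
    - [[-1,0.2,0.28,0.05,0.05,0.03,0.06],[-1,0.5,0,0,0,0,0],[-1,0.5,0,0,0,0,0],[-1,0,0,0,0,0,0]]

```text
t: 26.82
tcp_pos: [0.4259, 0.1302, 0.0964]
eef_rot: [39.1, 89.8, -97.5]
wrist_force: [-0.2, -1.0, 0.6]
opening: 1.0
```

```bash
sed -i 's/.422,.142,.10/.4205,.1425,.003/' salt.py; python3 salt.py
```

```text
t 26.825 tcp [0.4259 0.1302 0.0964] F [-0.2 -1.   0.6] op 1.0
toolx [-0.    -0.004 -1.   ] tooly [ 0.687 -0.727  0.002] j [ 41.   5. -65. 116.   6.  62. -73.]
[array([ 1.56, -0.21, -0.08]), array([-0.08,  0.02, -0.02])]
[231. 176.  58.  68.] 0.88
salt [0.42101991 0.14009075] [-2.64643902 -5.94012918  2.66518904  5.22212458]
```

play_rows:
  rows:
    - [[-1,0.2,-0.17,-0.06,0,0,0],[-1,0,0,0,0,0,0]]

```text
t: 27.22
tcp_pos: [0.4255, 0.1414, 0.0893]
eef_rot: [111.2, 89.5, -25.5]
wrist_force: [0.4, -0.3, 0.8]
opening: 1.002
```

```bash
python3 -c "
from h import *
st();print(tool([.4205,.1415,.003],-46))"
```

```text
t 27.225 tcp [0.4255 0.1414 0.0893] F [ 0.4 -0.3  0.8] op 1.002
toolx [ 0.008 -0.004 -1.   ] tooly [ 0.686 -0.727  0.009] j [ 40.   6. -66. 116.   7.  61. -76.]
[array([ 1.44, -0.07,  0.06]), array([-0.08, -0.02, -0.06])]
```

play_rows:
  rows:
    - [[-1,0.4,-0.06,0.06,0,-0.02,-0.06],[-1,0.4,0,0,0,0,0],[-1,0,0,0,0,0,0]]

```text
t: 27.6
tcp_pos: [0.4242, 0.1403, 0.0439]
eef_rot: [129.5, 89.6, -7.3]
wrist_force: [-0.3, -1.0, 0.1]
opening: 1.0
```

```bash
python3 -c "
from h import *
st();print(tool([.4205,.1415,.003],-46))"
```

```text
t 27.6 tcp [0.4242 0.1403 0.0439] F [-0.3 -1.   0.1] op 1.0
toolx [ 0.007 -0.001 -1.   ] tooly [ 0.686 -0.728  0.005] j [ 37.  12. -64. 119.  13.  56. -81.]
[array([ 0.68, -0.06,  0.03]), array([-0.09, -0.03, -0.04])]
```

play_rows:
  rows:
    - [[-1,0.35,-0.05,0.03,0,-0.03,-0.04],[-1,0.35,0,0,0,0,0],[-1,0,0,0,0,0,0],[0,0,0,0,0,0,0],[1,0,0,0,0,0,0],[1,0,0,0,0,0,0],[1,0,0,0,0,0,0],[1,0,0,0,0,0,0]]

```text
t: 28.6
tcp_pos: [0.4277, 0.1413, 0.0097]
eef_rot: [137.0, 89.4, 0.2]
wrist_force: [-0.2, -0.6, -1.5]
opening: 0.411
```

```bash
python3 -c "
from h import *
st();print(tool([.5636,-.0046,.13],-46))"
```

```text
t 28.6 tcp [0.4277 0.1413 0.0097] F [-0.2 -0.6 -1.5] op 0.411
toolx [ 0.011  0.    -1.   ] tooly [ 0.684 -0.729  0.007] j [ 33.  16. -62. 121.  18.  53. -86.]
[array([-1.98,  3.34, -0.  ]), array([-0.1 , -0.05, -0.05])]
```

play_rows:
  rows:
    - [[1,-0.4,0,0,0,0,0],[1,-0.8,0,0,0,0,0],[1,-0.8,0,0,0,0,0],[1,0,0.7,0,0,0,0],[1,0,0.8,0,0,0,0],[1,0,0.8,0,0,0,0],[1,0,0.8,0,0,0,0],[1,0,0.2,0,0,0,0],[1,0,0,0,0,0,0]]

```text
t: 29.72
tcp_pos: [0.5655, -0.0083, 0.1357]
eef_rot: [111.0, 89.2, -25.7]
wrist_force: [-1.2, 1.0, -1.2]
opening: 0.412
```

Run:
```python
from h import *
st();print(tool([.5636,-.0046,.0227],-46))
c=r.camera("wrist");s=r.sense();print([(np.round(d["extent"]).tolist(),round(d["confidence"],2)) for d in r.spot_in("salt_shaker",c)])
Rm=R.from_euler("xyz",s["eef_rot"],degrees=True).as_matrix()
img=c["img"].copy()
for p,rr,col in(([.5636,-.0046,.013],.034,(0,255,0)),([.4951,.0097,.013],.034,(0,255,0)),([.5168,-.0569,.013],.034,(0,255,0))): circ(c,p,rr,col)
# salt outline predicted with tz offsets 0 and +5mm
t=s["tcp_pos"]; b=t+Rm[:,0]*.0097
for o,col in((0,(0,0,255)),(.005,(255,255,0))):
    q=b+Rm[:,2]*o; circ(c,q,.022,col); circ(c,q+[0,0,.06],.0185,col)
cv2.imwrite("pics/w13.png",cv2.resize(c["img"][60:340,90:470],(760,560)))
```

```text
t 29.725 tcp [ 0.5655 -0.0083  0.1357] F [-1.2  1.  -1.2] op 0.412
toolx [ 0.012 -0.006 -1.   ] tooly [ 0.685 -0.728  0.013] j [ 45.  20. -59.  99.  19.  71. -65.]
[array([ 1.88, -0.09, -0.01]), array([-0.09, -0.03, -0.09])]
[([238.0, 213.0, 86.0, 134.0], 0.76)]
```

View pics/w13.png

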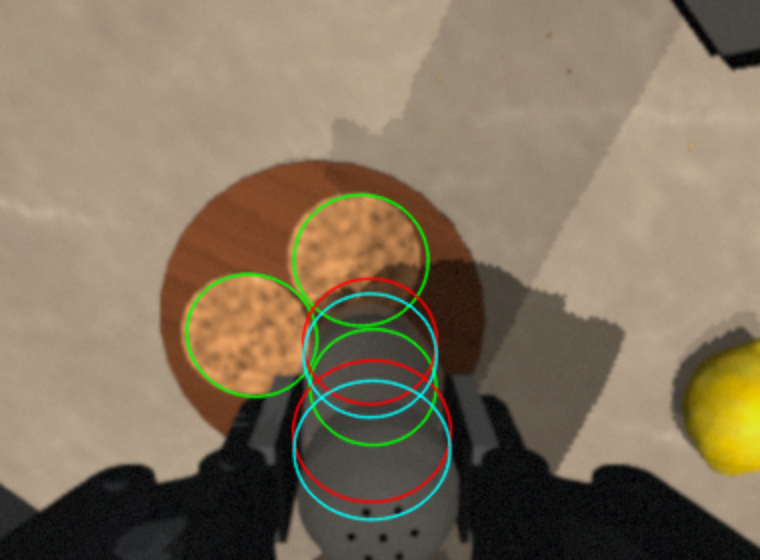

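Run:
```python
from h import *
from scipy.optimize import least_squares
c=r.camera("wrist");s=r.sense();Rm=R.from_euler("xyz",s["eef_rot"],degrees=True).as_matrix();t=s["tcp_pos"]
b=lambda oy,oz,z:t+Rm@np.array([.0097-z,oy,oz])
for oz in(0,.005,.01): print(oz,"top dots centre",((proj(c,b(0,oz,.089))-[90,60])*2).round(),"rim",((proj(c,b(0,oz,0)-Rm[:,2]*.022)-[90,60])*2).round())
d=r.spot_in("salt_shaker",c)[0]["extent"];print(np.round(d))
def box(oy,oz):
    P=np.array([proj(c,b(oy+rr*np.cos(a),oz+rr*np.sin(a),z)) for rr,z in((.022,0),(.019,.065),(.019,.072),(.015,.083),(.005,.09)) for a in np.linspace(0,6.28,24)])
    return np.r_[P.min(0),P.max(0)]
q=least_squares(lambda q:box(*q)-[d[0],d[1],d[0]+d[2],d[1]+d[3]],[0,0]);print(q.x,q.fun)
```

```text
0 top dots centre [367. 510.] rim [370. 277.]
0.005 top dots centre [368. 533.] rim [370. 292.]
0.01 top dots centre [368. 555.] rim [370. 307.]
[238. 213.  85. 135.]
[0.00286019 0.00688394] [-0.58769202 -4.17608191  0.59093542  3.19493436]
```

play_rows:
  rows:
    - [[1,0.4,-0.1,-0.04,0,0,0],[1,0.4,0,0,0,0,0],[1,0.3,0,0,0,0,0],[1,0.3,0,0,0,0,0],[1,0,0,0,0,0,0]]

```text
t: 30.55
tcp_pos: [0.5627, 0.0013, 0.0513]
eef_rot: [105.5, 88.9, -30.8]
wrist_force: [-0.3, 0.5, -0.9]
opening: 0.412
```

```bash
python3 -c "
from h import *
st();print(tool([.567,.001,.0232],-46))"
```

```text
t 30.55 tcp [0.5627 0.0013 0.0513] F [-0.3  0.5 -0.9] op 0.412
toolx [ 0.016 -0.01  -1.   ] tooly [ 0.69  -0.723  0.018] j [ 41.  25. -56. 104.  24.  62. -70.]
[array([ 0.47,  0.04, -0.05]), array([-0.04, -0.04, -0.13])]
```

play_rows:
  rows:
    - [[1,0.2,0.05,-0.05,0,0,-0.08],[1,0.2,0,0,0,0,0],[1,0,0,0,0,0,0]]

```text
t: 30.92
tcp_pos: [0.5686, 0.001, 0.0267]
eef_rot: [131.5, 89.5, -4.9]
wrist_force: [0.1, 0.2, -1.4]
opening: 0.408
```

```bash
python3 -c "
from h import *
st();print(tool([.567,.001,.0232],-46))"
```

```text
t 30.925 tcp [0.5686 0.001  0.0267] F [ 0.1  0.2 -1.4] op 0.408
toolx [ 0.009 -0.001 -1.   ] tooly [ 0.69  -0.724  0.007] j [ 40.  28. -54. 104.  26.  60. -71.]
[array([ 0.06, -0.02,  0.02]), array([-0.05, -0.04, -0.05])]
```

Lower the last bit, release, retreat and check.

play_rows:
  rows:
    - [[1,0.05,-0.02,0.02,0,0,0],[1,0,0,0,0,0,0],[0.3,0,0,0,0,0,0],[0,0,0,0,0,0,0],[-1,0,0,0,0,0,0],[-1,0,0,0,0,0,0],[-1,-0.4,0,0,0,0,0],[-1,-0.9,0,0,0,0,0],[-1,-0.9,0,0,0,0,0],[-1,0,0,0,0,0,0]]

```text
t: 32.17
tcp_pos: [0.566, 0.0016, 0.1604]
eef_rot: [133.8, 89.4, -2.5]
wrist_force: [-0.6, -0.4, -1.0]
opening: 0.997
```

Run:
```python
from h import *
from scipy.optimize import least_squares
st();print(tool([.465,.289,.15],-46))
for cam in("wrist","scene"):
    c=r.camera(cam); D=[d for d in r.spot_in("salt_shaker",c)];print([(np.round(d["extent"]),round(d["confidence"],2)) for d in D]);d=D[0]["extent"]
    def box(x,y):
        P=np.array([proj(c,[x+rr*np.cos(t),y+rr*np.sin(t),z+.013]) for rr,z in((.022,0),(.02,.07),(.015,.083),(.005,.09)) for t in np.linspace(0,6.28,24)])
        return np.r_[P.min(0),P.max(0)]
    q=least_squares(lambda q:box(*q)-[d[0],d[1],d[0]+d[2],d[1]+d[3]],[.56,0]);print(cam,"salt",q.x.round(4),q.fun.round(1))
    if cam=="wrist":
        circ(c,[.5636,-.0046,.013],.034);circ(c,[.5636,-.0046,.013],.022,(0,255,255));circ(c,[.5636,-.0046,.08],.019,(0,0,255));circ(c,[.4951,.0097,.013],.034);circ(c,[.5168,-.0569,.013],.034)
        cv2.imwrite("pics/w14.png",cv2.resize(c["img"][60:340,90:470],(760,560)))
```

```text
t 32.175 tcp [0.566  0.0016 0.1604] F [-0.6 -0.4 -1. ] op 0.997
toolx [ 0.01 -0.   -1.  ] tooly [ 0.69  -0.723  0.008] j [ 45.  20. -60.  97.  18.  73. -65.]
[array([ 0.15, -4.63, -2.09]), array([-0.04, -0.05, -0.05])]
[(array([252., 175.,  49.,  55.]), 0.67)]
wrist salt [ 0.5624 -0.004 ] [ 1.8 -2.6 -1.8  2.2]
[(array([248., 202.,  16.,  31.]), 0.93)]
scene salt [ 0.5651 -0.0075] [-0.1 -0.8  0.1  0.8]
```

View pics/w14.png

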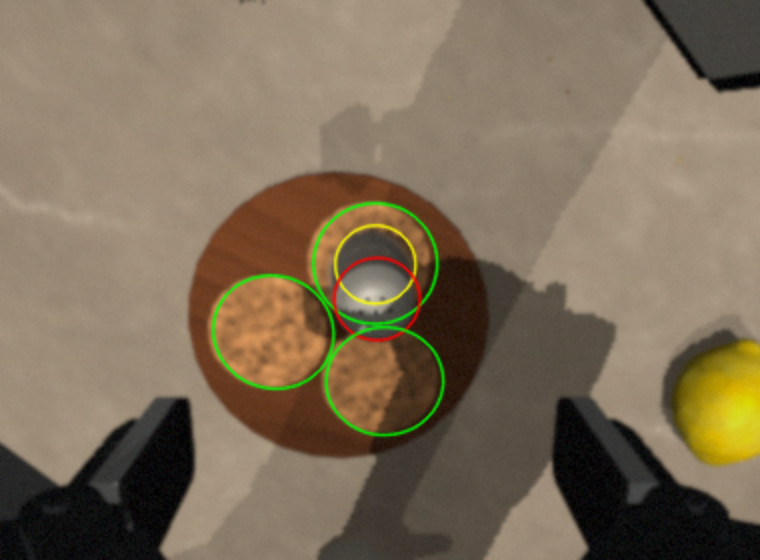

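play_rows:
  rows:
    - [[-1,0,-0.78,-0.35,0,-0.05,-0.05],[-1,0,-0.78,-0.35,0,0,0],[-1,0,-0.78,-0.35,0,0,0],[-1,0,-0.78,-0.35,0,0,0],[-1,0,-0.78,-0.35,0,0,0],[-1,0,-0.5,-0.23,0,0,0],[-1,0,0,0,0,0,0]]

```text
t: 33.25
tcp_pos: [0.4595, 0.279, 0.1471]
eef_rot: [-43.7, 88.8, 179.9]
wrist_force: [-0.7, -0.7, -0.7]
opening: 1.001
```

```bash
cat > fit.py <<'E'
from h import *
from scipy.optimize import least_squares
PR={"spice_jar":((.021,0),(.021,.08),(.0225,.087),(.0225,.106)),"pepper_mill":((.029,0),(.024,.125),(.024,.15),(.006,.17)),"salt_shaker":((.022,0),(.02,.07),(.015,.083),(.005,.09)),"tin":((.0285,0),(.0285,.072))}
def fit(n,z0,guess,cams=("wrist","scene")):
    for cam in cams:
        c=r.camera(cam); D=r.spot_in(n,c)
        def box(x,y):
            P=np.array([proj(c,[x+rr*np.cos(t),y+rr*np.sin(t),z+z0]) for rr,z in PR[n] for t in np.linspace(0,6.28,24)])
            return np.r_[P.min(0),P.max(0)]
        for e in D:
            d=e["extent"];q=least_squares(lambda q:box(*q)-[d[0],d[1],d[0]+d[2],d[1]+d[3]],guess)
            print(cam,n,q.x.round(4),"res",q.fun.round(1),"conf",round(e["confidence"],2))
E
python3 - <<'E'
from fit import *
st();print(tool([.4652,.2859,.030],-46))
fit("spice_jar",.012,[.465,.287]);fit("pepper_mill",.012,[.453,.378])
E
```

```text
t 33.25 tcp [0.4595 0.279  0.1471] F [-0.7 -0.7 -0.7] op 1.001
toolx [-0.022  0.    -1.   ] tooly [ 0.689 -0.725 -0.015] j [ 19.  20. -65. 100.  18.  73. -96.]
[array([ 1.95,  0.01, -0.18]), array([-0.06,  0.11,  0.11])]
wrist spice_jar [0.466  0.2838] res [-2.7  2.1  2.7 -1.4] conf 0.67
scene spice_jar [0.4598 0.2867] res [ 1.5 -0.2 -1.6  0.3] conf 0.55
wrist pepper_mill [0.4547 0.3812] res [-3.  -1.1  5.8  1.8] conf 0.93
scene pepper_mill [ 0.5713 -0.4293] res [ 0.3 -0.8 -0.2  0.7] conf 0.77
scene pepper_mill [0.4549 0.3793] res [-0.2 -2.3  0.3  2.1] conf 0.67
```

play_rows:
  rows:
    - [[-1,0.1,0,-0.16,0,0.11,0.11],[-1,0.5,0,0,0,0,0],[-1,0.4,0,0,0,0,0],[-1,0,0,0,0,0,0]]

```text
t: 34.15
tcp_pos: [0.4717, 0.2821, 0.0859]
eef_rot: [129.4, 89.6, -7.6]
wrist_force: [0.3, -0.4, 0.7]
opening: 0.999
```

Run:
```python
from fit import *
st();print(tool([.4652,.2855,.030],-46))
fit("spice_jar",.012,[.465,.287],["wrist"])
```

```text
t 34.15 tcp [0.4717 0.2821 0.0859] F [ 0.3 -0.4  0.7] op 0.999
toolx [ 0.007 -0.001 -1.   ] tooly [ 0.682 -0.731  0.006] j [  16.   24.  -62.  104.   23.   66. -101.]
[array([ 0.93, -0.12,  0.05]), array([-0.12, -0.03, -0.04])]
wrist spice_jar [0.4656 0.2846] res [-0.8 -0.5  0.8  0.4] conf 0.74
```

play_rows:
  rows:
    - [[-1,0.1,-0.1,0.05,0,-0.03,-0.04],[-1,0.3,0,0,0,0,0],[-1,0,0,0,0,0,0]]

```text
t: 34.62
tcp_pos: [0.467, 0.2861, 0.0638]
eef_rot: [163.2, 89.7, 26.2]
wrist_force: [-0.2, 0.2, 0.5]
opening: 1.003
```

Run:
```python
from fit import *
st();print(tool([.4655,.285,.030],-46))
```

```text
t 34.625 tcp [0.467  0.2861 0.0638] F [-0.2  0.2  0.5] op 1.003
toolx [ 0.005  0.002 -1.   ] tooly [ 0.682 -0.732  0.002] j [  14.   25.  -61.  105.   24.   64. -102.]
[array([ 0.56, -0.  ,  0.03]), array([-0.13, -0.04, -0.01])]
```

play_rows:
  rows:
    - [[-1,0.28,0,0.03,-0.1,-0.04,0],[-1,0.28,0,0,0,0,0],[-1,0,0,0,0,0,0],[0,0,0,0,0,0,0],[1,0,0,0,0,0,0],[1,0,0,0,0,0,0],[1,0,0,0,0,0,0],[1,0,0,0,0,0,0]]

```text
t: 35.62
tcp_pos: [0.4661, 0.285, 0.0283]
eef_rot: [90.4, 89.9, -45.8]
wrist_force: [-0.2, -0.2, -2.0]
opening: 0.508
```

Run:
```python
from fit import *
st();print(tool([.5168,-.0569,.17],-46))
```

```text
t 35.625 tcp [0.4661 0.285  0.0283] F [-0.2 -0.2 -2. ] op 0.508
toolx [ 0.001 -0.001 -1.   ] tooly [ 0.692 -0.721  0.002] j [  12.   28.  -59.  107.   27.   61. -104.]
[array([-2.35,  4.7 ,  3.34]), array([-0.02, -0.  , -0.01])]
```

play_rows:
  rows:
    - [[1,-0.5,0,0,0,0,0],[1,-0.9,0,0,0,0,0],[1,-0.9,0,0,0,0,0],[1,0,0.7,0.5,0,0,0],[1,0,0.7,0.5,0,0,0],[1,0,0.7,0.5,0,0,0],[1,0,0.7,0.5,0,0,0],[1,0,0.7,0.5,0,0,0],[1,0,0.7,0.5,0,0,0],[1,0,0.4,0.25,0,0,0],[1,0,0,0,0,0,0]]

```text
t: 37.0
tcp_pos: [0.5175, -0.0593, 0.1717]
eef_rot: [82.9, 89.7, -53.2]
wrist_force: [0.3, 0.0, -1.3]
opening: 0.508
```

Run:
```python
from fit import *
st();print(tool([.5168,-.0569,.0293],-46))
s=r.sense();fit("spice_jar",s["tcp_pos"][2]-.0163,list(s["tcp_pos"][:2]))
```

```text
t 37.0 tcp [ 0.5175 -0.0593  0.1717] F [ 0.3  0.  -1.3] op 0.508
toolx [ 0.003 -0.004 -1.   ] tooly [ 0.694 -0.72   0.005] j [ 56.  12. -60. 102.  11.  73. -53.]
[array([ 2.37, -0.05, -0.02]), array([-0.  ,  0.  , -0.03])]
wrist spice_jar [ 0.5241 -0.0543] res [ -8.6 -15.6   8.7  11.8] conf 0.58
scene spice_jar [ 0.5088 -0.0498] res [ 1.5 -1.4 -1.5  1.4] conf 0.7
```

play_rows:
  rows:
    - [[1,0.4,-0.05,-0.02,0,0,-0.03],[1,0.4,0,0,0,0,0],[1,0.4,0,0,0,0,0],[1,0.4,0,0,0,0,0],[1,0,0,0,0,0,0]]

```text
t: 37.83
tcp_pos: [0.5166, -0.0454, 0.0749]
eef_rot: [111.7, 89.8, -23.3]
wrist_force: [-0.3, 0.3, -1.2]
opening: 0.51
```

Run:
```python
from fit import *
st();print(tool([.5168,-.0569,.0293],-46))
```

```text
t 37.825 tcp [ 0.5166 -0.0454  0.0749] F [-0.3  0.3 -1.2] op 0.51
toolx [ 0.003 -0.001 -1.   ] tooly [ 0.706 -0.708  0.003] j [ 51.  18. -58. 108.  18.  63. -59.]
[array([0.76, 0.14, 0.13]), array([ 0.12, -0.01, -0.02])]
```

play_rows:
  rows:
    - [[1,0.1,0.14,0.13,0.1,0,0],[1,0.3,0.02,0.02,0,0,0],[1,0,0,0,0,0,0]]

```text
t: 38.2
tcp_pos: [0.5183, -0.059, 0.0515]
eef_rot: [114.1, 89.7, -21.8]
wrist_force: [1.1, -0.7, -0.7]
opening: 0.51
```

Run:
```python
from fit import *
st();print(tool([.5168,-.0569,.0293],-46))
```

```text
t 38.2 tcp [ 0.5183 -0.059   0.0515] F [ 1.1 -0.7 -0.7] op 0.51
toolx [ 0.005 -0.002 -1.   ] tooly [ 0.696 -0.718  0.005] j [ 51.  20. -57. 109.  20.  60. -60.]
[array([ 0.37, -0.05, -0.01]), array([ 0.01, -0.02, -0.04])]
```

play_rows:
  rows:
    - [[1,0.18,-0.04,0,0,-0.02,-0.04],[1,0.16,0,0,0,0,0],[1,0,0,0,0,0,0]]

```text
t: 38.58
tcp_pos: [0.5169, -0.057, 0.0299]
eef_rot: [-64.2, 90.0, 159.9]
wrist_force: [0.1, -0.2, -0.6]
opening: 0.508
```

Run:
```python
from fit import *
st();print(tool([.5168,-.0569,.0293],-46))
```

```text
t 38.575 tcp [ 0.5169 -0.057   0.0299] F [ 0.1 -0.2 -0.6] op 0.508
toolx [-0.  0. -1.] tooly [ 0.696 -0.718 -0.   ] j [ 49.  22. -56. 110.  21.  58. -62.]
[array([ 0.01, -0.  , -0.  ]), array([0.01, 0.  , 0.  ])]
```

play_rows:
  rows:
    - [[1,0,0,0,0,0,0],[0,0,0,0,0,0,0],[-1,0,0,0,0,0,0],[-1,0,0,0,0,0,0],[-1,-0.4,0,0,0,0,0],[-1,-0.9,0,0,0,0,0],[-1,-0.9,0,0,0,0,0],[-1,-0.9,0,0,0,0,0],[-1,0,0,0,0,0,0]]

```text
t: 39.7
tcp_pos: [0.5175, -0.0565, 0.223]
eef_rot: [135.0, 89.9, -0.8]
wrist_force: [0.5, 0.5, -1.3]
opening: 1.0
```

Run:
```python
from fit import *
st();print(tool([.4545,.3790,.19],-46))
fit("spice_jar",.013,[.5168,-.057]);fit("salt_shaker",.013,[.5636,-.0046])
```

```text
t 39.7 tcp [ 0.5175 -0.0565  0.223 ] F [ 0.5  0.5 -1.3] op 1.0
toolx [ 0.001 -0.    -1.   ] tooly [ 0.697 -0.717  0.001] j [ 58.  10. -62.  97.   9.  78. -51.]
[array([ 0.55, -5.94, -4.31]), array([ 0.02, -0.01, -0.01])]
wrist spice_jar [ 0.5164 -0.0587] res [-0.5  0.2  0.5 -0.2] conf 0.56
scene spice_jar [ 0.5189 -0.0605] res [ 4.5  0.3 -4.5 -0.1] conf 0.92
wrist salt_shaker [ 0.5643 -0.0044] res [ 2.8 -1.6 -2.8  1.6] conf 0.56
scene salt_shaker [ 0.5591 -0.0021] res [-1.9 -1.5  1.9  1.4] conf 0.83
```

play_rows:
  rows:
    - [[-1,0,0,0,-0.9,0,0],[-1,0,0,0,-0.9,0,0],[-1,0,0,0,-0.9,0,0]]

```text
t: 40.48
tcp_pos: [0.5138, -0.0562, 0.2161]
eef_rot: [-90.7, 89.4, 155.7]
wrist_force: [0.3, 0.2, -0.2]
opening: 1.0
```

Run:
```python
from fit import *
st();print(tool([.4545,.3790,.19],-25))
```

```text
t 40.475 tcp [ 0.5138 -0.0562  0.2161] F [ 0.3  0.2 -0.2] op 1.0
toolx [-0.009  0.004 -1.   ] tooly [ 0.917 -0.399 -0.01 ] j [ 60.  11. -65.  98.  10.  78. -30.]
[array([ 0.48, -3.8 , -6.25]), array([0.18, 0.  , 0.07])]
```

play_rows:
  rows:
    - [[-1,0,-0.4,-0.65,0,0,0],[-1,0,-0.4,-0.65,0,0,0],[-1,0,-0.4,-0.65,0,0,0],[-1,0,-0.4,-0.65,0,0,0],[-1,0,-0.4,-0.65,0,0,0],[-1,0,0,0,0,0,0]]

```text
t: 41.22
tcp_pos: [0.4792, 0.1764, 0.215]
eef_rot: [-94.3, 89.1, 152.2]
wrist_force: [0.1, -0.5, 0.6]
opening: 0.998
```

Run:
```python
from fit import *
st();print(tool([.4545,.3790,.19],-25))
```

```text
t 41.225 tcp [0.4792 0.1764 0.215 ] F [ 0.1 -0.5  0.6] op 0.998
toolx [-0.013  0.007 -1.   ] tooly [ 0.917 -0.399 -0.015] j [ 39.  12. -70.  98.  11.  78. -57.]
[array([ 0.45, -1.72, -2.93]), array([ 0.18, -0.01,  0.11])]
```

play_rows:
  rows:
    - [[-1,0,0,0,0.9,0,0.1],[-1,0,0,0,0.9,0,0],[-1,0,0,0,0.9,0,0],[-1,0,0,0,0.9,0,0],[-1,0,0,0,0,0,0]]

```text
t: 41.85
tcp_pos: [0.4791, 0.1726, 0.2126]
eef_rot: [-33.9, 89.7, -177.1]
wrist_force: [-1.1, -0.3, -0.1]
opening: 0.999
```

Run:
```python
from fit import *
st();print(tool([.4545,.3790,.19],-52))
```

```text
t 41.85 tcp [0.4791 0.1726 0.2126] F [-1.1 -0.3 -0.1] op 0.999
toolx [-0.005 -0.    -1.   ] tooly [ 0.598 -0.801 -0.003] j [ 35.  10. -65.  99.   9.  77. -85.]
[array([ 0.38, -3.  , -1.73]), array([-0.16,  0.03,  0.02])]
```

Rotation back gives −65; continue.

play_rows:
  rows:
    - [[-1,0,-0.7,-0.4,0,0,0],[-1,0,-0.7,-0.4,0,0,0],[-1,0,-0.7,-0.4,0,0,0],[-1,0,-0.7,-0.4,0,0,0],[-1,0,0,0,0,0,0]]

```text
t: 42.48
tcp_pos: [0.4571, 0.3651, 0.2102]
eef_rot: [-22.7, 89.6, -165.5]
wrist_force: [0.1, -0.9, -0.4]
opening: 0.996
```

Run:
```python
from fit import *
st();print(tool([.4545,.3790,.0985],-52))
fit("pepper_mill",.012,[.453,.378])
```

```text
t 42.475 tcp [0.4571 0.3651 0.2102] F [ 0.1 -0.9 -0.4] op 0.996
toolx [-0.007 -0.002 -1.   ] tooly [ 0.604 -0.797 -0.003] j [   7.   23.  -65.   89.   21.   81. -111.]
[array([ 1.86, -0.21, -0.12]), array([-0.1 ,  0.05,  0.02])]
wrist pepper_mill [0.4552 0.381 ] res [-0.3 -1.8  0.3  1.3] conf 0.56
wrist pepper_mill [0.5355 0.0979] res [-75.  -36.2  44.7  36.9] conf 0.44
wrist pepper_mill [0.4964 0.1201] res [-50.8 -44.4  32.7  36.5] conf 0.37
scene pepper_mill [ 0.5565 -0.4199] res [ 0.2  0.5 -0.2 -0.4] conf 0.66
scene pepper_mill [0.4494 0.3794] res [ 0.5  0.2 -0.5 -0.2] conf 0.57
scene pepper_mill [ 0.503  -0.0356] res [-0.4 -8.7  0.4  8. ] conf 0.5
```

play_rows:
  rows:
    - [[-1,0.2,-0.2,-0.12,0,0.05,0.02],[-1,0.4,0,0,0,0,0],[-1,0,0,0,0,0,0]]

```text
t: 43.05
tcp_pos: [0.4611, 0.3713, 0.1722]
eef_rot: [98.4, 89.7, -45.3]
wrist_force: [0.2, -0.8, 0.2]
opening: 1.0
```

Run:
```python
from fit import *
st();print(tool([.4545,.3793,.0985],-52))
```

```text
t 43.05 tcp [0.4611 0.3713 0.1722] F [ 0.2 -0.8  0.2] op 1.0
toolx [ 0.004 -0.004 -1.   ] tooly [ 0.592 -0.806  0.005] j [   6.   25.  -63.   92.   23.   77. -114.]
[array([ 1.23, -0.18,  0.01]), array([-0.21, -0.01, -0.04])]
```

play_rows:
  rows:
    - [[-1,0.1,-0.17,0.01,0,0,-0.04],[-1,0.4,0,0,0,0,0],[-1,0.3,0,0,0,0,0],[-1,0,0,0,0,0,0]]

```text
t: 43.55
tcp_pos: [0.4541, 0.3814, 0.1244]
eef_rot: [-161.9, 89.8, 54.4]
wrist_force: [-0.7, 0.4, -0.1]
opening: 0.998
```

Run:
```python
from fit import *
st();print(tool([.4545,.3793,.0985],-54))
```

```text
t 43.55 tcp [0.4541 0.3814 0.1244] F [-0.7  0.4 -0.1] op 0.998
toolx [ 0.002  0.003 -1.   ] tooly [ 0.592 -0.806 -0.001] j [   4.   27.  -62.   95.   25.   72. -117.]
[array([0.43, 0.03, 0.02]), array([ 0.04, -0.03,  0.01])]
```

play_rows:
  rows:
    - [[-1,0.25,0.02,0.02,0,-0.03,0],[-1,0.18,0,0,0,0,0],[-1,0,0,0,0,0,0],[0,0,0,0,0,0,0],[1,0,0,0,0,0,0],[1,0,0,0,0,0,0],[1,0,0,0,0,0,0],[1,0,0,0,0,0,0]]

```text
t: 44.55
tcp_pos: [0.4546, 0.3809, 0.0991]
eef_rot: [-145.9, 89.8, 70.4]
wrist_force: [-0.6, 0.4, -1.1]
opening: 0.538
```

Run:
```python
from fit import *
st();print(tool([.4951,.0097,.25],-54))
```

```text
t 44.55 tcp [0.4546 0.3809 0.0991] F [-0.6  0.4 -1.1] op 0.538
toolx [ 0.001  0.003 -1.   ] tooly [ 0.592 -0.806 -0.002] j [   3.   29.  -61.   97.   26.   70. -118.]
[array([-2.53,  5.38,  3.11]), array([ 0.04, -0.02,  0.01])]
```

play_rows:
  rows:
    - [[1,-0.5,0,0,0,0,0],[1,-0.9,0,0,0,0,0],[1,-0.9,0,0,0,0,0],[1,0,0.78,0.45,0,0,0],[1,0,0.78,0.45,0,0,0],[1,0,0.78,0.45,0,0,0],[1,0,0.78,0.45,0,0,0],[1,0,0.78,0.45,0,0,0],[1,0,0.78,0.45,0,0,0],[1,0,0.5,0.29,0,0,0],[1,0,0,0,0,0,0]]

```text
t: 45.92
tcp_pos: [0.4926, 0.0121, 0.2373]
eef_rot: [-14.5, 89.8, -158.0]
wrist_force: [0.1, 0.3, -2.8]
opening: 0.543
```

Run:
```python
from fit import *
st();print(tool([.4951,.0097,.1001],-54))
```

```text
t 45.925 tcp [0.4926 0.0121 0.2373] F [ 0.1  0.3 -2.8] op 0.543
toolx [-0.004 -0.002 -1.   ] tooly [ 0.594 -0.804 -0.001] j [ 54.   4. -62.  99.   4.  79. -62.]
[array([ 2.29,  0.06, -0.02]), array([0.06, 0.03, 0.01])]
```

play_rows:
  rows:
    - [[1,0.2,0.06,-0.02,0,0.03,0],[1,0.3,0,0,0,0,0],[1,0,0,0,0,0,0]]

```text
t: 46.3
tcp_pos: [0.4949, 0.0125, 0.2043]
eef_rot: [-79.4, 89.9, 137.3]
wrist_force: [-0.7, -0.1, -3.0]
opening: 0.545
```

Run:
```python
from fit import *
st();print(tool([.4951,.0097,.1001],-54))
```

```text
t 46.3 tcp [0.4949 0.0125 0.2043] F [-0.7 -0.1 -3. ] op 0.545
toolx [-0.002  0.002 -1.   ] tooly [ 0.597 -0.802 -0.002] j [ 53.   6. -62. 102.   5.  75. -64.]
[array([1.74, 0.04, 0.02]), array([0.08, 0.  , 0.02])]
```

play_rows:
  rows:
    - [[1,0.3,0.04,0.02,0,0,0],[1,0.35,0,0,0,0,0],[1,0.35,0,0,0,0,0],[1,0,0,0,0,0,0]]

```text
t: 46.8
tcp_pos: [0.4946, 0.0116, 0.1398]
eef_rot: [-75.3, 89.8, 141.6]
wrist_force: [-0.2, -0.2, -2.2]
opening: 0.538
```

Run:
```python
from fit import *
st();print(tool([.4951,.0097,.1001],-54))
```

```text
t 46.8 tcp [0.4946 0.0116 0.1398] F [-0.2 -0.2 -2.2] op 0.538
toolx [-0.003  0.002 -1.   ] tooly [ 0.6   -0.8   -0.003] j [ 51.  10. -61. 107.  10.  69. -67.]
[array([0.66, 0.03, 0.01]), array([0.11, 0.01, 0.02])]
```

play_rows:
  rows:
    - [[1,0.3,0.03,0.02,0.1,0,0.02],[1,0.28,0,0,0,0,0],[1,0,0,0,0,0,0]]

```text
t: 47.18
tcp_pos: [0.4951, 0.0094, 0.1031]
eef_rot: [36.1, 90.0, -107.9]
wrist_force: [-0.5, 0.2, -1.1]
opening: 0.542
```

Run:
```python
from fit import *
st();print(tool([.4951,.0097,.1001],-54))
```

```text
t 47.175 tcp [0.4951 0.0094 0.1031] F [-0.5  0.2 -1.1] op 0.542
toolx [-0. -0. -1.] tooly [ 0.588 -0.809  0.   ] j [ 49.  13. -60. 109.  13.  65. -70.]
[array([ 0.05, -0.  , -0.  ]), array([ 0.,  0., -0.])]
```

play_rows:
  rows:
    - [[1,0.04,0,0,0,0,0],[1,0,0,0,0,0,0],[0.3,0,0,0,0,0,0],[-0.3,0,0,0,0,0,0],[-1,0,0,0,0,0,0],[-1,0,0,0,0,0,0],[-1,-0.4,0,0,0,0,0],[-1,-0.9,0,0,0,0,0],[-1,-0.9,0,0,0,0,0],[-1,-0.9,0,0,0,0,0],[-1,0,0,0,0,0,0]]

```text
t: 48.55
tcp_pos: [0.4959, 0.01, 0.2945]
eef_rot: [135.8, 89.8, -8.1]
wrist_force: [0.7, -0.6, -1.2]
opening: 1.002
```

Run:
```python
from fit import *
st()
fit("pepper_mill",.013,[.4951,.0097]);fit("spice_jar",.013,[.5168,-.057]);fit("salt_shaker",.013,[.5636,-.0046]);fit("tin",.008,[.4565,-.3357])
c=r.camera("top")
print("cup",[(np.round(d["extent"]),round(d["confidence"],2)) for d in r.spot_in("cup",c)])
c=r.camera("scene")
print("cup",[(np.round(d["extent"]),round(d["confidence"],2)) for d in r.spot_in("cup",c)])
```

```text
t 48.55 tcp [0.4959 0.01   0.2945] F [ 0.7 -0.6 -1.2] op 1.002
toolx [ 0.003 -0.    -1.   ] tooly [ 0.589 -0.808  0.002] j [ 55.   3. -62.  93.   2.  85. -61.]
wrist pepper_mill [0.496  0.0099] res [ 0.9 -3.2 -0.9  2.4] conf 0.8
wrist pepper_mill [ 0.5576 -0.3731] res [-33.7 -13.3  22.9  14.1] conf 0.62
wrist pepper_mill [0.5632 0.0079] res [ -8.6 -11.8   5.8   9. ] conf 0.23
scene pepper_mill [ 0.5587 -0.4222] res [ 0.1 -1.6 -0.1  1.5] conf 0.9
scene pepper_mill [0.4911 0.005 ] res [ 1.9 -0.3 -1.9  0.4] conf 0.63
wrist spice_jar [ 0.516  -0.0572] res [-1.7 -1.7  1.3  1.5] conf 0.56
scene spice_jar [ 0.5198 -0.0722] res [ 0.5 -0.9 -0.5  0.8] conf 0.88
wrist salt_shaker [ 0.5653 -0.0049] res [ 2.3 -1.8 -2.   1.6] conf 0.74
scene salt_shaker [0.5646 0.0009] res [-0.5 -1.4  0.5  1.3] conf 0.83
scene salt_shaker [0.5253 0.0512] res [-1.1 -9.   1.2  8.5] conf 0.33
wrist tin [ 0.4758 -0.3331] res [ -9.1 -11.4   7.8  11.4] conf 0.74
scene tin [ 0.4576 -0.3273] res [ 1.6  1.1 -1.6 -0.9] conf 0.71
cup [(array([293., 224.,  27.,  26.]), 0.98)]
cup [(array([319., 207.,  26.,  33.]), 0.63), (array([339., 186.,  35.,  21.]), 0.4)]
```

Run:
```python
from fit import *
fit("tin",.008,[.4565,-.3357],["top","scene"]);fit("spice_jar",.013,[.5168,-.057],["top"]);fit("salt_shaker",.013,[.5636,-.0046],["top"])
r.close_job();print("handed in")
```

```text
top tin [ 0.4619 -0.3374] res [ 0.3 -1.5 -0.3  1.5] conf 0.89
scene tin [ 0.4534 -0.3281] res [ 1.4 -1.  -1.4  1. ] conf 0.95
scene tin [ 0.5328 -0.0833] res [-1.3  3.8  1.3 -3.6] conf 0.61
top spice_jar [ 0.5091 -0.0653] res [ 0.2 -0.1 -0.2  0.1] conf 0.61
the job is handed in; nothing more can be done
handed in
```

The job is done and handed in at about 49 s. I moved the mill and then the jar to the board and set the tin on the left-hand trivet. The salt shaker went onto the back coaster, then the jar back to the right coaster and the mill back to the left coaster.

**Last checks**
- **Mill, jar and shaker:** the wrist camera put each within about 2 mm of its coaster centre.
- **Tin:** the wrist picture after release showed it centred on the trivet to about 2 mm. The last top and scene views put it within about 5 to 8 mm of the trivet centre. One oblique wrist fit of the tin was off by about 20 mm, with large residuals.
- **Cup:** its detected box is the same as at the start, within a few pixels.
- **Forces:** the wrist force stayed at a few newtons in every reading I took.

**Things that disagreed or went wrong**
- **Jar:** it reads about 15 mm off in the last scene view, where the mill partly hides it, and about 11 mm off in the last top view. I trusted the wrist camera over both.
- **Shaker:** the last top-camera check did not find it.
- **Fingertips:** they sit about 32 mm behind the reported TCP, so my first close briefly pinched the mill's knob. The mill stayed upright, and I allowed for the offset from then on.
- **Jar grip:** my first grip on the jar was about 8 mm off along the jaws, so I reopened and gripped it again. It may have slid a few millimetres on its coaster then.
- **Pictures:** all 16 were used before the jar and mill went back, so those two placings and the final state were checked by numbers only.

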